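# Fetch the jar from behind the reagent bottles

## Task

Fetch the small white jar that stands behind the two dropper bottles in the grey reagent stand: before touching the jar, clear both bottles into the shallow metal tray, then, with both still in the tray, stand the jar in the middle of the white tile. Finally put each bottle back, down in the very well of the stand it came from. Everything is set down upright and let go, nothing is knocked over, and the specimen cup and the small carton are left where they are.

Things in the scene. Friction and masses are not known exactly. Their poses are not given: they have to be found in the camera images.
- stand: Grey reagent stand, fixed, a flat block 115 (its x) x 150 (its y) x 16 mm high with three round wells 6 mm deep (well floors 10 mm above the bench). Origin at the centre of its underside, z up. Two wells of 54 mm diameter in front, centred at x = -17 mm, y = +34 and -34 mm (one bottle stands centred in each; which is in which varies); one of 38 mm behind, at x = +21 mm, y = 0 (the jar). Its x axis points from the bottles' side to the jar's side, roughly away from the robot.
- tray: Shallow metal tray, fixed, the side area for the bottles: 190 (its x) x 115 (its y) x 20 mm high with a small wire grip at each end, walls 4 mm thick, so inside 182 x 107 mm; its inner floor lies 10 mm above its origin. Origin at the centre of its underside. It lies to the left or to the right of the stand.
- tile: White square ceramic tile, fixed, 80 x 80 x 12 mm, where the jar shall go. Origin at the centre of its underside; top 12 mm above it (the desk on the left is about 4 mm higher than the bench, so there the tray and the tile stand out less). On the other side of the stand from the tray.
- amber_bottle: Amber-brown dropper bottle with a black cap and nozzle, 38 mm in diameter, 107 mm high, 30 to 65 g; the taller and thicker of the two. Origin at the centre of its underside, z up. The body is a 38 mm cylinder for about the lower half of its height, with rounded shoulders above that end in the neck at 75 mm; it holds well when gripped about 50 to 55 mm above its underside.
- purple_bottle: Purple dropper bottle with a white cap and nozzle, 33 mm in diameter, 98 mm high, 30 to 65 g; the smaller one. Origin at the centre of its underside, z up. The body is a 33 mm cylinder for about the lower half of its height, with rounded shoulders above that end in the neck at 66 mm; it holds well when gripped about 45 to 50 mm above its underside.
- jar: Small white round jar with a white screw cap (fixed to it), 27 mm in diameter, 51 mm high, 20 to 45 g. Origin at the centre of its underside, z up. It stands in the rear well of the stand, 51 mm from the centre of each bottle.
- cup: Bystander: white specimen cup with a red screw lid, 57 mm in diameter, 60 mm high, origin at the centre of its underside. Loose; between the robot and the stand. Leave alone.
- carton: Bystander: small white carton 46 x 46 x 19 mm, origin at the centre of its underside. Loose; between the robot and the stand. Leave alone.
Things that resemble listed ones, but are neither listed nor needed, are in the scene too. What is shaped like the purple_bottle but yellow is not meant.

How it is judged:
On the way, in this order (a step that is already met when the one before it is completed fails the run):
1. both bottles stand upright in the tray, let go, with the jar still in its well (x of amber_bottle in the frame of tray between -0.078 and 0.078 m and y of amber_bottle in the frame of tray between -0.04 and 0.04 m and z of amber_bottle in the frame of tray between 0.005 and 0.015 m and angle between each of amber_bottle, purple_bottle's own z axis and vertical below 0.1 rad and linear speed of each of amber_bottle, purple_bottle below 0.02 m/s and contact force between each of amber_bottle, purple_bottle and the fingers below 0.1 N and x of purple_bottle in the frame of tray between -0.078 and 0.078 m and y of purple_bottle in the frame of tray between -0.04 and 0.04 m and z of purple_bottle in the frame of tray between 0.005 and 0.015 m and distance of jar from where it was at the start of the episode below 0.015 m), for 0.2 s.
2. the jar stands upright in the middle of the tile, let go, with both bottles still in the tray (horizontal distance between jar and tile below 0.015 m and z of jar in the frame of tile below 0.017 m and angle between each of jar, amber_bottle, purple_bottle's own z axis and vertical below 0.1 rad and linear speed of each of jar, amber_bottle, purple_bottle below 0.02 m/s and contact force between each of jar, amber_bottle, purple_bottle and the fingers below 0.1 N and x of amber_bottle in the frame of tray between -0.078 and 0.078 m and y of amber_bottle in the frame of tray between -0.04 and 0.04 m and z of amber_bottle in the frame of tray between 0.005 and 0.015 m and x of purple_bottle in the frame of tray between -0.078 and 0.078 m and y of purple_bottle in the frame of tray between -0.04 and 0.04 m and z of purple_bottle in the frame of tray between 0.005 and 0.015 m), for 0.2 s.
At the end, for the whole second after the job is handed in: The jar stands upright on the tile within 15 mm of its middle; each bottle stands upright in the well of the stand where it was at the start, within 14 mm of its start; all are let go and at rest (horizontal distance between jar and tile below 0.015 m and z of jar in the frame of tile below 0.017 m and angle between each of jar, amber_bottle, purple_bottle's own z axis and vertical below 0.1 rad and linear speed of each of jar, amber_bottle, purple_bottle below 0.02 m/s and contact force between each of jar, amber_bottle, purple_bottle and the fingers below 0.1 N and distance of each of amber_bottle, purple_bottle from where it was at the start of the episode below 0.014 m); the robot touches nothing.
It fails at once if the specimen cup or the carton moved more than 15 mm (distance of any of cup, carton from where it was at the start of the episode above 0.015 m).
It fails at once if a bottle or the jar tipped over (more than 45 degrees) (angle between any of amber_bottle, purple_bottle, jar's own z axis and vertical above 0.785 rad).
It also fails if it takes over 138 s, if anything falls off the work surface, if the arm or the gripper's body presses on something with over 40 N, if the wrist force passes 120 N, or if a joint passes its speed limit or range.

## Robot

A 6-joint arm with a two-finger parallel gripper is mounted at the origin on the work surface; the furniture and walls round the work are solid. World frame = base frame: x ahead of the robot, y to its left, z up, the work surface at z = 0. Lengths are in m, angles in rad, forces in N, time in s.
With the tool pointing down it reaches from about 0.225 to 0.875 m from the base axis. Payload 3.4 kg.
Tool frame: the origin (TCP) lies at the very end of the fingers, on their centre line; the grasp point (between the pads) lies 19 mm behind it; z points along the fingers, y is the line along which they close (so a half turn about z gives the same grasp; the last joint's range is limited). The gripper opens to 85 mm and grips with 20 to 120 N. Pads are 22 mm wide; open, the fingers measure 114 mm over their backs; the gripper's body (76 mm by 85 mm) begins 54 mm behind the grasp point. The pads swing forward as they close: fully open they stand 13 mm farther back than shut.
Start: joints at [1.045, 0.276, 1.505, -0, 1.361, -0.121], TCP at [0.226, 0.529, 0.203] pointing down, gripper open.
Joint ranges: [-2.89, 2.89], [-0.75, 2.08], [0.22, 2.7], [-1.18, 4.32], [0.11, 2.71], [-2.7, 2.7]. Speed limits (rad/s): [2.57, 2.57, 3.14, 3.14, 3.14, 3.14].

## Interface

Orientations are given as a rotation vector (axis times angle).
In Python, from rig import readout, eyes, manip gives the robot as it stands. The module is installed in compiled form; this text tells all that it offers.
- The arm moves only by the tool jog_arm, never from a script. Its argument "motion" is a list of rows, each an object of numbers: "dx", "dy", "dz": the shift along the tool's x, y, z in m; "wx", "wy", "wz": the turn, a rotation vector about the tool's x, y, z in degrees; "claw": the finger opening in m, from 0 to 0.0854. A call has 1 to 12 rows; each row shifts and turns the commanded pose from where the row before left it, along the tool's axes as they then stand; what a row does not reach is not made up. A row lasts 1/12 s, in which the tool goes at most 41.7 mm and 7.16 degrees, less where a joint would pass 70% of its speed; a pose out of reach is approached as far as the arm can. A call is refused whole if a number of a shift passes 0.0417 or a number of a turn 7.16, either way. A call with a gripper value outside its range is refused whole. The fingers move at their own pace and stop on an object; the grip force is fixed at half the most. Time passes only in rows, so rows that do not move let the fingers close. It gives the time, the measured TCP pose, the force, the opening and the grip force at its end, in the units of the state.
- readout.state(): the state, without advancing time (a new reading comes with each control period).
- eyes.capture(name): name is "scene" or "top"; returns the picture (480x640x3 uint8, blue, green, red); there is no depth.
- eyes.camera_model(name): a dict with "K" (3x3 intrinsics, pixels), "camera_from_world" (4x4, takes a point from world to camera coordinates). Camera axes: x right, y up, looking along -z (the intrinsics and any distortion apply to the point x, -y, -z); pixel columns grow to the right and rows downward; lengths in m; the calibration is good to about 2 mm. A picture is of the moment at which its call begins. camera_model takes no time and is no camera call.
- manip.job_done(): hands the job in; it is judged then, once.
The state is a dict: "clock": time; "joint_pos": joint angles; "joint_vel": joint speeds; "tau": joint torques, N m; "tool_pos": TCP position; "eef_rot": TCP orientation; "contact_force": force on the tool from outside, world axes, zero at the start; "ft_torque": the same for the moment, N m; "finger_gap": finger opening in m; "grasp_force": force on a finger pad.
Only numpy, scipy, OpenCV 4.12 (cv2) and the standard library are available. Lean on these libraries where they do the work, as an engineer would, in place of code of your own. Each camera call takes 0.05 s, during which the arm holds its last target. There are 200 camera calls.

## Working session

There is one attempt and no reset: what is moved stays moved. The work goes in short steps, Python scripts to look and compute and a tool call to move; the robot and the scene stay as the last step left them, time stands still between calls to the robot, and variables do not carry over. Pictures are saved under pics/ and viewed, at most 18 in all, crops included, and the job is handed in when it is done.

Besides the shell and the picture viewer there is one more tool, called after ">>>" by a JSON object that holds its "name" and its "arguments", one argument or row to a line. jog_arm: Moves the arm, as the interface text tells. Its arguments: {"type":"object","properties":{"motion":{"type":"array","items":{"type":"object","properties":{"dx":{"type":"number"},"dy":{"type":"number"},"dz":{"type":"number"},"wx":{"type":"number"},"wy":{"type":"number"},"wz":{"type":"number"},"claw":{"type":"number"}}}}},"required":["motion"]}

```bash
mkdir -p pics
python3 - <<'E'
from rig import readout, eyes
import cv2
for n in("scene","top"):
    cv2.imwrite(f"pics/{n}0.png",eyes.capture(n)); m=eyes.camera_model(n); print(n,m)
print(readout.state())
E
```

```text
scene {'K': array([[537.99095475,   0.        , 317.45131056],
       [  0.        , 537.99095475, 237.88999191],
       [  0.        ,   0.        ,   1.        ]]), 'camera_from_world': array([[ 0.90208052, -0.43119428,  0.0179507 , -0.45944398],
       [ 0.25423215,  0.56455739,  0.7852649 , -0.17726692],
       [-0.34873594, -0.70380853,  0.61889967, -0.82930122],
       [ 0.        ,  0.        ,  0.        ,  1.        ]])}
top {'K': array([[433.51028519,   0.        , 324.89224544],
       [  0.        , 433.51028519, 234.47239165],
       [  0.        ,   0.        ,   1.        ]]), 'camera_from_world': array([[ 0.02183685, -0.99910033, -0.03635502,  0.01532469],
       [ 0.98599098,  0.01550718,  0.16607622, -0.49638398],
       [-0.16536305, -0.03947231,  0.98544254, -0.81249358],
       [ 0.        ,  0.        ,  0.        ,  1.        ]])}
{'clock': 0.1, 'joint_pos': array([ 1.04497833e+00,  2.76526182e-01,  1.50598045e+00, -2.42100658e-05,
        1.36070431e+00, -1.20989049e-01]), 'joint_vel': array([ 0.00115923,  0.00034476, -0.00266574,  0.00044231, -0.00113115,
       -0.00093983]), 'tau': array([ 2.11316445e-03, -4.17698514e+01, -2.46406531e+01, -4.84715338e-05,
        5.78864798e-03, -3.49675122e-05]), 'tool_pos': array([0.22622234, 0.52807845, 0.20203982]), 'eef_rot': array([-6.31463508e-01, -3.07697291e+00,  2.42166018e-03]), 'contact_force': array([-0.80153729,  0.55971408,  0.1054151 ]), 'ft_torque': array([0.01288561, 0.01223024, 0.02672394]), 'grasp_force': 0.0, 'finger_gap': 0.08509654451588998}
```

View pics/scene0.png

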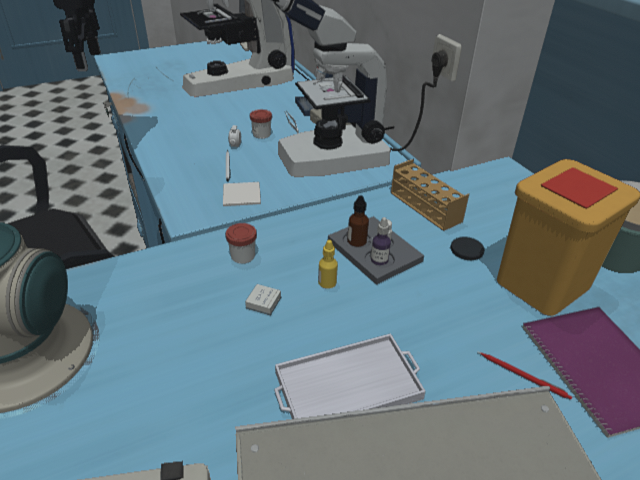

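View pics/top0.png

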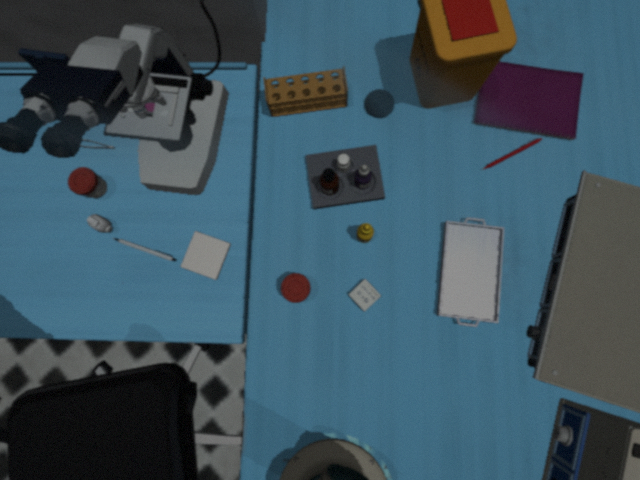

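The top view shows the amber bottle at (329,180), the purple one at (363,175) and the white jar behind them at (343,160). The tray is on the right at (471,270) and the tile on the left desk at (205,255). The cup is at (295,287) and the carton at (363,294).

Lookalikes are the yellow bottle (365,232), which is ruled out by its colour, and the whitish thing (99,222), which isn't in the stand. I'll confirm this in an enlarged crop.

```bash
cat > h.py <<'E'
import numpy as np, cv2
from rig import readout, eyes
def ray(n,u,v):
    m=eyes.camera_model(n);K=m["K"];T=m["camera_from_world"];R=T[:3,:3]
    d=np.linalg.solve(K,[u,v,1.]);d=R.T@np.array([d[0],-d[1],-d[2]]);return -R.T@T[:3,3],d
def px2w(n,u,v,z):
    c,d=ray(n,u,v);return (c+d*(z-c[2])/d[2]).round(4)
def w2px(n,p):
    m=eyes.camera_model(n);q=m["camera_from_world"]@np.r_[p,1];q=m["K"]@np.array([q[0],-q[1],-q[2]]);return (q[:2]/q[2]).round(1)
def crop(img,x0,y0,x1,y1,s):
    return cv2.resize(img[y0:y1,x0:x1],None,fx=s,fy=s,interpolation=cv2.INTER_CUBIC)
E
python3 - <<'E'
from h import *
im=cv2.imread("pics/top0.png");sc=cv2.imread("pics/scene0.png")
a=crop(im,295,140,395,215,4);b=crop(im,172,222,242,287,4);c=crop(sc,320,190,430,290,4)
o=np.zeros((600,800,3),np.uint8)
o[:300,:400]=a;o[300:560,:280]=b;o[:400,400:][:, :400]=c[:400,:400]
t=crop(im,430,210,515,330,2);o[360:600,300:470]=t
cv2.imwrite("pics/c1.png",o)
E
```

```text
(no output)
```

View pics/c1.png

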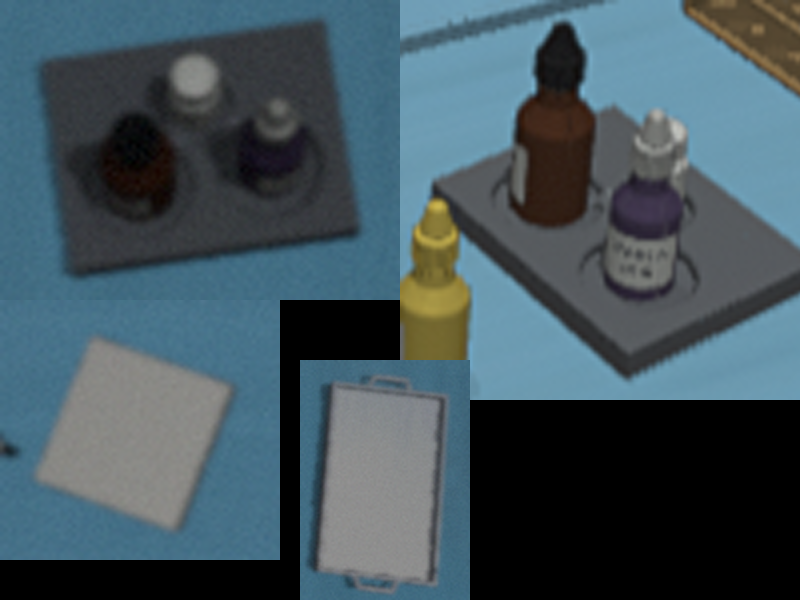

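The crop confirms the targets: amber in the left well, purple (with a label) in the right well, and the white-capped jar behind between them.

Run:
```python
from h import *
def q(l,o,s,off,z): return np.array([px2w("top",(x-o[0])/s+off[0],(y-o[1])/s+off[1],z) for x,y in l])
st=q([(43,65),(323,22),(357,232),(70,270)],(0,0),4,(295,140),.016)
ti=q([(97,338),(234,385),(180,530),(36,480)],(0,300),4,(172,222),.012)
tr=q([(331,381),(447,397),(436,583),(316,571)],(300,360),2,(430,210),.02)
for n,a in(("stand",st),("tile",ti),("tray",tr)):
    c=a[:,:2].mean(0);e=np.diff(np.r_[a,a[:1]],axis=0)[:,:2];print(n,c,np.linalg.norm(e,axis=1),np.degrees(np.arctan2(e[:,1],e[:,0])))
e=(st[0]-st[1]+st[3]-st[2])[:2];e/=np.linalg.norm(e) # +y
x=np.array([e[1],-e[0]]);c=st[:,:2].mean(0)
print("yaw",np.degrees(np.arctan2(x[1],x[0])))
for n,a,b in(("amber",-.017,.034),("purple",-.017,-.034),("jar",.021,0)):print(n,c+a*x+b*e)
print("caps top", q([(135,118)],(0,0),4,(295,140),.117),q([(280,105)],(0,0),4,(295,140),.108),q([(194,74)],(0,0),4,(295,140),.061))
# scene: nozzle tips & jar, crop off (400,0) /4+(320,190)
s=lambda x,y,z:px2w("scene",(x-400)/4+320,y/4+190,z)
print("scene",s(564,30,.115),s(657,115,.106),"stand corners",s(434,185,.016),s(629,362,.016),s(612,108,.016))
print("others yellow",px2w("top",365,229,.095),"cup",px2w("top",295,285,.06),"carton",px2w("top",363,293,.019))
```

```text
stand [ 0.622775 -0.012325] [0.1483871  0.1142636  0.14842456 0.1113212 ] [ -80.37898171 -171.13946745   98.48495496    8.83616375]
tile [0.454275 0.2678  ] [0.0763731  0.07802878 0.07938325 0.07850121] [-107.841846    162.70292069   72.47805404  -19.4967152 ]
tray [ 0.43195  -0.264325] [0.11522869 0.18356525 0.11473796 0.18934564] [-97.27920268 174.1216942   85.60129465  -5.72865897]
yaw 9.052914920393702
amber [0.60063698 0.01857659]
purple [ 0.61133654 -0.04857637]
jar [ 0.64351341 -0.00902072]
caps top [[0.6047 0.0172 0.117 ]] [[ 0.6146 -0.0498  0.108 ]] [[ 0.646  -0.0097  0.061 ]]
scene [0.6011 0.0133 0.115 ] [ 0.6129 -0.0501  0.106 ] stand corners [0.5554 0.0473 0.016 ] [ 0.5775 -0.1015  0.016 ] [0.6668 0.067  0.016 ]
others yellow [ 0.4985 -0.0512  0.095 ] cup [0.395  0.0785 0.06  ] carton [ 0.384  -0.0522  0.019 ]
```

```bash
cat >> h.py <<'E'
from scipy.spatial.transform import Rotation as Ro
def ori(psi,tilt):
    "tool y at world angle psi (deg) seen from above, fingers leaning forward (to psi-90) by tilt"
    p=np.radians(psi);y=np.array([np.cos(p),np.sin(p),0]);f=np.array([np.sin(p),-np.cos(p),0])
    t=np.radians(tilt);z=np.sin(t)*f-np.cos(t)*np.array([0,0,1]);return Ro.from_matrix(np.c_[np.cross(y,z),y,z])
def tcp(grasp,psi,tilt): return np.array(grasp)+.019*ori(psi,tilt).as_matrix()[:,2]
def go(p0,R0,p,R=None):
    "turn (deg, tool axes at start) and then shift (mm, tool axes after the turn)"
    R=R or R0;w=np.degrees((R0.inv()*R).as_rotvec());d=R.inv().apply(np.array(p)-p0)*1000
    print("turn",w.round(2),"rows",int(np.ceil(np.abs(w).max()/7.1)),"| shift mm",d.round(1),"rows",int(np.ceil(np.linalg.norm(d)/41)));return np.array(p),R
def now():
    s=readout.state();R=Ro.from_rotvec(s["eef_rot"]);print("t",round(s["clock"],2),"p",s["tool_pos"].round(4),"q",s["joint_pos"].round(2),"gap",round(s["finger_gap"],4),"F",s["contact_force"].round(1),"z",R.as_matrix()[:,2].round(3),"yang",np.degrees(np.arctan2(*R.as_matrix()[1::-1,1])).round(1));return s["tool_pos"],R
E
python3 - <<'E'
from h import *
p,R=now()
g=tcp((.602,.0165,.060),75,35);print(g)
p,R=go(p,R,(.4,.20,.27)); p,R=go(p,R,p,ori(75,0));p,R=go(p,R,p,ori(75,35));p,R=go(p,R,g+[0,0,.14]);p,R=go(p,R,g)
E
```

```text
t 0.1 p [0.2262 0.5281 0.202 ] q [ 1.04  0.28  1.51 -0.    1.36 -0.12] gap 0.0851 F [-0.8  0.6  0.1] z [-0.001 -0.001 -1.   ] yang 66.8
[0.61252661 0.0136794  0.04443611]
turn [0. 0. 0.] rows 0 | shift mm [-288.9 -233.2  -67.6] rows 10
turn [-0.09 -0.02 -8.19] rows 2 | shift mm [0. 0. 0.] rows 0
turn [ -0. -35.   0.] rows 5 | shift mm [0. 0. 0.] rows 0
turn [0. 0. 0.] rows 0 | shift mm [-158.6 -125.   215.5] rows 8
turn [0. 0. 0.] rows 0 | shift mm [ 80.3  -0.  114.7] rows 4
```

>>> {"name": "jog_arm", "arguments": {
  "motion": [
    {"dx":-0.0289,"dy":-0.0233,"dz":-0.0068,"claw":0.056},
    {"dx":-0.0289,"dy":-0.0233,"dz":-0.0068},
    {"dx":-0.0289,"dy":-0.0233,"dz":-0.0068},
    {"dx":-0.0289,"dy":-0.0233,"dz":-0.0068},
    {"dx":-0.0289,"dy":-0.0233,"dz":-0.0068},
    {"dx":-0.0289,"dy":-0.0233,"dz":-0.0068},
    {"dx":-0.0289,"dy":-0.0233,"dz":-0.0068},
    {"dx":-0.0289,"dy":-0.0233,"dz":-0.0068},
    {"dx":-0.0289,"dy":-0.0233,"dz":-0.0068},
    {"dx":-0.0289,"dy":-0.0233,"dz":-0.0068},
    {"wz":-4.1},
    {"wz":-4.1}
  ]
}}

```text
$.motion[0]: bad value
```

>>> {"name": "jog_arm", "arguments": {
  "motion": [
    {"wy":-5},
    {"wy":-6},
    {"wy":-6},
    {"wy":-6},
    {"wy":-6},
    {"wy":-6},
    {"dx":0}
  ]
}}

```text
$.motion[0]: bad value
```

Run:
```python
from h import *
p,R=now()
g=tcp((.602,.0165,.060),75,35)
p,R=go(p,R,p,ori(75,35));p,R=go(p,R,g+[0,0,.14]);p,R=go(p,R,g)
```

```text
t 0.1 p [0.2262 0.5281 0.202 ] q [ 1.04  0.28  1.51 -0.    1.36 -0.12] gap 0.0851 F [-0.8  0.6  0.1] z [-0.001 -0.001 -1.   ] yang 66.8
turn [ -2.59 -34.96  -7.91] rows 5 | shift mm [0. 0. 0.] rows 0
turn [0. 0. 0.] rows 0 | shift mm [-404.6 -396.9  304.8] rows 16
turn [0. 0. 0.] rows 0 | shift mm [ 80.3  -0.  114.7] rows 4
```

Partial rows are refused, so it probably wants all seven keys in each row.

>>> {"name": "jog_arm", "arguments": {
  "motion": [
    {"dx":-0.0289,"dy":-0.0233,"dz":-0.0068,"wx":0,"wy":0,"wz":0,"claw":0.056},
    {"dx":-0.0289,"dy":-0.0233,"dz":-0.0068,"wx":0,"wy":0,"wz":0,"claw":0.056},
    {"dx":-0.0289,"dy":-0.0233,"dz":-0.0068,"wx":0,"wy":0,"wz":0,"claw":0.056},
    {"dx":-0.0289,"dy":-0.0233,"dz":-0.0068,"wx":0,"wy":0,"wz":0,"claw":0.056},
    {"dx":-0.0289,"dy":-0.0233,"dz":-0.0068,"wx":0,"wy":0,"wz":0,"claw":0.056},
    {"dx":-0.0289,"dy":-0.0233,"dz":-0.0068,"wx":0,"wy":0,"wz":0,"claw":0.056},
    {"dx":-0.0289,"dy":-0.0233,"dz":-0.0068,"wx":0,"wy":0,"wz":0,"claw":0.056},
    {"dx":-0.0289,"dy":-0.0233,"dz":-0.0068,"wx":0,"wy":0,"wz":0,"claw":0.056},
    {"dx":-0.0289,"dy":-0.0233,"dz":-0.0068,"wx":0,"wy":0,"wz":0,"claw":0.056},
    {"dx":-0.0289,"dy":-0.0233,"dz":-0.0068,"wx":0,"wy":0,"wz":0,"claw":0.056},
    {"dx":0,"dy":0,"dz":0,"wx":0,"wy":0,"wz":-4.1,"claw":0.056},
    {"dx":0,"dy":0,"dz":0,"wx":0,"wy":0,"wz":-4.1,"claw":0.056}
  ]
}}

```text
clock: 1.1
tool_pos: [0.4015, 0.1984, 0.2709]
eef_rot: [0.412, 3.114, -0.0]
contact_force: [-0.7, 0.8, 0.6]
finger_gap: 0.0558
grasp_force: 0.0
```

>>> {"name": "jog_arm", "arguments": {
  "motion": [
    {"dx":0,"dy":0,"dz":0,"wx":0,"wy":-5,"wz":0,"claw":0.056},
    {"dx":0,"dy":0,"dz":0,"wx":0,"wy":-6,"wz":0,"claw":0.056},
    {"dx":0,"dy":0,"dz":0,"wx":0,"wy":-6,"wz":0,"claw":0.056},
    {"dx":0,"dy":0,"dz":0,"wx":0,"wy":-6,"wz":0,"claw":0.056},
    {"dx":0,"dy":0,"dz":0,"wx":0,"wy":-6,"wz":0,"claw":0.056},
    {"dx":0,"dy":0,"dz":0,"wx":0,"wy":-6,"wz":0,"claw":0.056},
    {"dx":0,"dy":0,"dz":0,"wx":0,"wy":0,"wz":0,"claw":0.056}
  ]
}}

```text
clock: 1.68
tool_pos: [0.3951, 0.1999, 0.2669]
eef_rot: [0.322, 2.516, -0.109]
contact_force: [-0.9, 0.1, -1.3]
finger_gap: 0.0559
grasp_force: 0.0
```

Run:
```python
from h import *
p,R=now()
g=tcp((.602,.0165,.060),75,35)
p,R=go(p,R,p,ori(75,35));p,R=go(p,R,g+[0,0,.14]);p,R=go(p,R,g)
```

```text
t 1.68 p [0.3951 0.1999 0.2669] q [ 0.74 -0.13  1.98 -0.6   1.03 -0.33] gap 0.0559 F [-0.9  0.1 -1.3] z [ 0.552 -0.149 -0.821] yang 75.3
turn [-0.07 -0.15  0.45] rows 1 | shift mm [0. 0. 0.] rows 0
turn [0. 0. 0.] rows 0 | shift mm [-164.2 -123.6  215.7] rows 8
turn [0. 0. 0.] rows 0 | shift mm [ 80.3  -0.  114.7] rows 4
```

>>> {"name": "jog_arm", "arguments": {
  "motion": [
    {"dx":-0.0164,"dy":-0.0124,"dz":0.0216,"wx":0,"wy":0,"wz":0.4,"claw":0.056},
    {"dx":-0.0164,"dy":-0.0124,"dz":0.0216,"wx":0,"wy":0,"wz":0,"claw":0.056},
    {"dx":-0.0164,"dy":-0.0124,"dz":0.0216,"wx":0,"wy":0,"wz":0,"claw":0.056},
    {"dx":-0.0164,"dy":-0.0124,"dz":0.0216,"wx":0,"wy":0,"wz":0,"claw":0.056},
    {"dx":-0.0164,"dy":-0.0124,"dz":0.0216,"wx":0,"wy":0,"wz":0,"claw":0.056},
    {"dx":-0.0164,"dy":-0.0124,"dz":0.0216,"wx":0,"wy":0,"wz":0,"claw":0.056},
    {"dx":-0.0164,"dy":-0.0124,"dz":0.0216,"wx":0,"wy":0,"wz":0,"claw":0.056},
    {"dx":-0.0164,"dy":-0.0124,"dz":0.0216,"wx":0,"wy":0,"wz":0,"claw":0.056},
    {"dx":-0.0164,"dy":-0.0124,"dz":0.0216,"wx":0,"wy":0,"wz":0,"claw":0.056},
    {"dx":-0.0164,"dy":-0.0124,"dz":0.0216,"wx":0,"wy":0,"wz":0,"claw":0.056},
    {"dx":0,"dy":0,"dz":0,"wx":0,"wy":0,"wz":0,"claw":0.056},
    {"dx":0,"dy":0,"dz":0,"wx":0,"wy":0,"wz":0,"claw":0.056}
  ]
}}

```text
clock: 2.68
tool_pos: [0.618, 0.0105, 0.1866]
eef_rot: [0.344, 2.512, -0.103]
contact_force: [-0.7, 1.1, -0.3]
finger_gap: 0.0557
grasp_force: 0.0
```

Run:
```python
from h import *
p,R=now()
g=tcp((.602,.0165,.060),75,35)
go(p,R,g,ori(75,35))
a=eyes.capture("top");b=eyes.capture("scene")
o=np.zeros((600,800,3),np.uint8);c=crop(a,270,100,400,250,4)[:600,:400];o[:c.shape[0],:c.shape[1]]=c
d=crop(b,290,90,420,290,3)[:600,:400];o[:d.shape[0],400:400+d.shape[1]]=d
cv2.imwrite("pics/c2.png",o)
```

```text
t 2.68 p [0.618  0.0105 0.1866] q [ 0.    0.1   1.97 -0.32  0.5  -1.06] gap 0.0557 F [-0.7  1.1 -0.3] z [ 0.552 -0.15  -0.82 ] yang 74.5
turn [-0.14 -0.11 -0.57] rows 1 | shift mm [ 86.6   1.6 113. ] rows 4
```

View pics/c2.png

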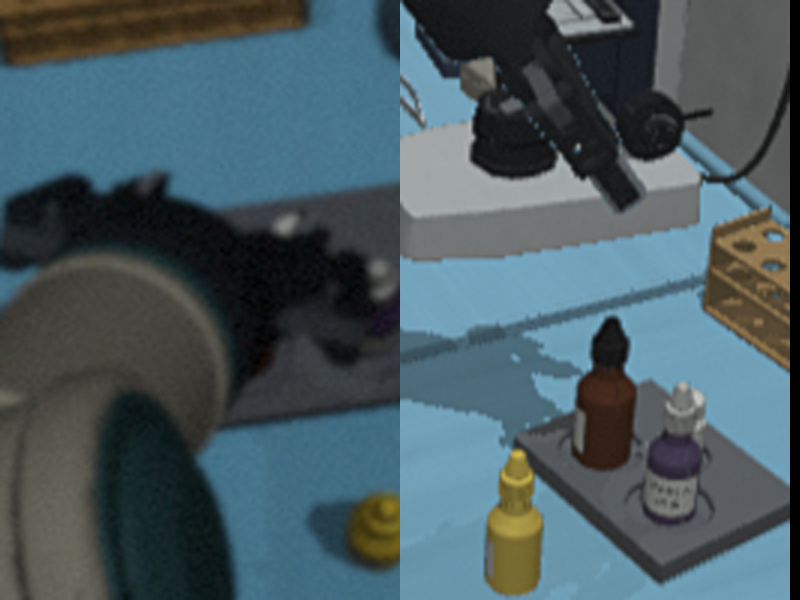

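The gripper is tilted over the stand as planned, with the amber bottle below it and the tools nearby clear. Next I descend on the amber bottle.

>>> {"name": "jog_arm", "arguments": {
  "motion": [
    {"dx":0.009,"dy":0.0002,"dz":0.0118,"wx":0,"wy":0,"wz":-0.5,"claw":0.056},
    {"dx":0.0095,"dy":0.0002,"dz":0.0118,"wx":0,"wy":0,"wz":0,"claw":0.056},
    {"dx":0.0085,"dy":0.0002,"dz":0.0112,"wx":0,"wy":0,"wz":0,"claw":0.056},
    {"dx":0.0085,"dy":0.0002,"dz":0.0112,"wx":0,"wy":0,"wz":0,"claw":0.056},
    {"dx":0.0085,"dy":0.0002,"dz":0.0112,"wx":0,"wy":0,"wz":0,"claw":0.056},
    {"dx":0.0085,"dy":0.0002,"dz":0.0112,"wx":0,"wy":0,"wz":0,"claw":0.056},
    {"dx":0.0085,"dy":0.0002,"dz":0.0112,"wx":0,"wy":0,"wz":0,"claw":0.056},
    {"dx":0.0085,"dy":0,"dz":0.0112,"wx":0,"wy":0,"wz":0,"claw":0.056},
    {"dx":0.0085,"dy":0,"dz":0.0112,"wx":0,"wy":0,"wz":0,"claw":0.056},
    {"dx":0.0085,"dy":0,"dz":0.0112,"wx":0,"wy":0,"wz":0,"claw":0.056},
    {"dx":0,"dy":0,"dz":0,"wx":0,"wy":0,"wz":0,"claw":0.056},
    {"dx":0,"dy":0,"dz":0,"wx":0,"wy":0,"wz":0,"claw":0.056}
  ]
}}

```text
clock: 3.78
tool_pos: [0.6114, 0.0164, 0.0468]
eef_rot: [0.322, 2.515, -0.107]
contact_force: [-0.6, -0.0, 0.8]
finger_gap: 0.056
grasp_force: 0.0
```

Run:
```python
from h import *
p,R=now()
g=tcp((.602,.0165,.060),75,35)
go(p,R,g,ori(75,35))
b=eyes.capture("scene")
cv2.imwrite("pics/c3.png",crop(b,310,150,440,280,4))
```

```text
t 3.78 p [0.6114 0.0164 0.0468] q [ 0.01  0.3   2.18 -1.17  0.17 -0.19] gap 0.056 F [-0.6 -0.   0.8] z [ 0.553 -0.148 -0.82 ] yang 75.3
turn [ 0.01 -0.06  0.38] rows 1 | shift mm [-0.1 -2.4  3. ] rows 1
```

View pics/c3.png

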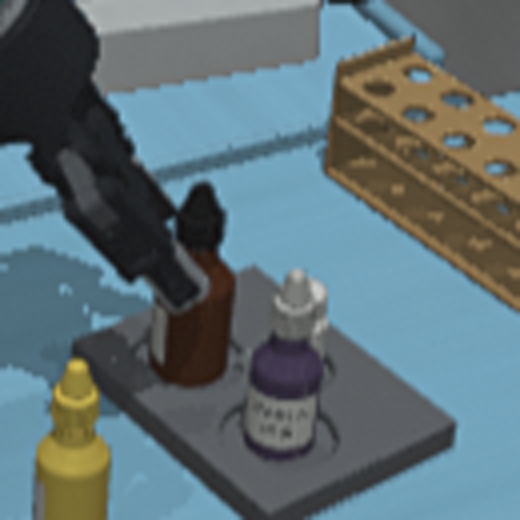

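The finger on the camera side sits in front of the amber bottle, with its tip at about (185,300) in the crop. The wrist is close to its limits, with q4 at -1.17. I'll back up a little and use a gentler, more radial tilt.

>>> {"name": "jog_arm", "arguments": {
  "motion": [
    {"dx":-0.0086,"dy":0,"dz":-0.0123,"wx":0,"wy":0,"wz":0,"claw":0.056},
    {"dx":-0.0086,"dy":0,"dz":-0.0123,"wx":0,"wy":0,"wz":0,"claw":0.056},
    {"dx":-0.0086,"dy":0,"dz":-0.0123,"wx":0,"wy":0,"wz":0,"claw":0.056},
    {"dx":0,"dy":0,"dz":0,"wx":0,"wy":5,"wz":0,"claw":0.056},
    {"dx":0,"dy":0,"dz":0,"wx":0,"wy":4,"wz":0,"claw":0.056},
    {"dx":0,"dy":0,"dz":0,"wx":1.0,"wy":0,"wz":-2.2,"claw":0.056},
    {"dx":0,"dy":0,"dz":0,"wx":1.0,"wy":0,"wz":-2.2,"claw":0.056},
    {"dx":0,"dy":0,"dz":0,"wx":0,"wy":0,"wz":0,"claw":0.056}
  ]
}}

```text
clock: 4.5
tool_pos: [0.6136, 0.0118, 0.0914]
eef_rot: [0.256, 2.634, -0.175]
contact_force: [0.4, 0.7, 0.5]
finger_gap: 0.0561
grasp_force: 0.0
```

Run:
```python
from h import *
p,R=now()
g=tcp((.602,.0165,.061),80,26);print(g)
go(p,R,g,ori(80,26))
```

```text
t 4.5 p [0.6136 0.0118 0.0914] q [ 0.02  0.24  2.02 -0.43  0.44 -1.01] gap 0.0561 F [0.4 0.7 0.5] z [ 0.455 -0.169 -0.875] yang 77.7
[0.61020251 0.01505368 0.04392291]
turn [-5.02  2.6   0.05] rows 1 | shift mm [24.3  2.6 41. ] rows 2
```

>>> {"name": "jog_arm", "arguments": {
  "motion": [
    {"dx":0,"dy":0,"dz":0,"wx":-2.5,"wy":1.3,"wz":0,"claw":0.056},
    {"dx":0,"dy":0,"dz":0,"wx":-2.5,"wy":1.3,"wz":0,"claw":0.056},
    {"dx":0.0048,"dy":0.0005,"dz":0.0082,"wx":0,"wy":0,"wz":0,"claw":0.056},
    {"dx":0.0048,"dy":0.0005,"dz":0.0082,"wx":0,"wy":0,"wz":0,"claw":0.056},
    {"dx":0.0048,"dy":0.0005,"dz":0.0082,"wx":0,"wy":0,"wz":0,"claw":0.056},
    {"dx":0.0048,"dy":0.0005,"dz":0.0082,"wx":0,"wy":0,"wz":0,"claw":0.056},
    {"dx":0.0048,"dy":0.0005,"dz":0.0082,"wx":0,"wy":0,"wz":0,"claw":0.056},
    {"dx":0,"dy":0,"dz":0,"wx":0,"wy":0,"wz":0,"claw":0.056},
    {"dx":0,"dy":0,"dz":0,"wx":0,"wy":0,"wz":0,"claw":0.056}
  ]
}}

```text
clock: 5.25
tool_pos: [0.6087, 0.0144, 0.042]
eef_rot: [0.238, 2.682, -0.055]
contact_force: [-0.4, -0.7, 0.5]
finger_gap: 0.056
grasp_force: 0.0
```

Run:
```python
from h import *
p,R=now()
g=tcp((.602,.0165,.061),80,26);print(g)
go(p,R,g,ori(80,26))
```

```text
t 5.25 p [0.6087 0.0144 0.042 ] q [-0.06  0.3   2.07 -0.16  0.33 -1.31] gap 0.056 F [-0.4 -0.7  0.5] z [ 0.429 -0.077 -0.9  ] yang 79.9
[0.61020251 0.01505368 0.04392291]
turn [-0.08 -0.19 -0.11] rows 1 | shift mm [-2.1  0.9 -1.1] rows 1
```

>>> {"name": "jog_arm", "arguments": {
  "motion": [
    {"dx":-0.0021,"dy":0.0009,"dz":-0.0015,"wx":0,"wy":0,"wz":0,"claw":0.056},
    {"dx":0,"dy":0,"dz":0,"wx":0,"wy":0,"wz":0,"claw":0.03},
    {"dx":0,"dy":0,"dz":0,"wx":0,"wy":0,"wz":0,"claw":0.03},
    {"dx":0,"dy":0,"dz":0,"wx":0,"wy":0,"wz":0,"claw":0.03},
    {"dx":0,"dy":0,"dz":0,"wx":0,"wy":0,"wz":0,"claw":0.03},
    {"dx":0,"dy":0,"dz":0,"wx":0,"wy":0,"wz":0,"claw":0.03},
    {"dx":0,"dy":0,"dz":0,"wx":0,"wy":0,"wz":0,"claw":0.03}
  ]
}}

```text
clock: 5.83
tool_pos: [0.6105, 0.015, 0.0443]
eef_rot: [0.239, 2.681, -0.055]
contact_force: [-0.4, 0.7, 1.4]
finger_gap: 0.0299
grasp_force: 0.4
```

Run:
```python
from h import *
p,R=now();np.save("amber_pick.npy",np.r_[p,R.as_rotvec()])
u=np.array([np.cos(np.radians(-5.8)),np.sin(np.radians(-5.8)),0])
t=np.array([.432,-.264,0])+.045*u
d=t-[.602,.0165,0];print("slot",t)
p1,R=go(p,R,p+[0,0,.14]);p2,R=go(p1,R,p1+d);p3,R=go(p2,R,p2-[0,0,.14])
b=eyes.capture("scene")
cv2.imwrite("pics/c4.png",crop(b,310,150,440,280,4))
```

```text
t 5.83 p [0.6105 0.015  0.0443] q [-0.05  0.3   2.06 -0.16  0.34 -1.31] gap 0.0299 F [-0.4  0.7  1.4] z [ 0.429 -0.077 -0.9  ] yang 79.8
slot [ 0.47676963 -0.26854753  0.        ]
turn [0. 0. 0.] rows 0 | shift mm [ -61.   -0. -126.] rows 4
turn [0. 0. 0.] rows 0 | shift mm [  65.6 -302.7  -31.7] rows 8
turn [0. 0. 0.] rows 0 | shift mm [ 61.   0. 126.] rows 4
```

View pics/c4.png

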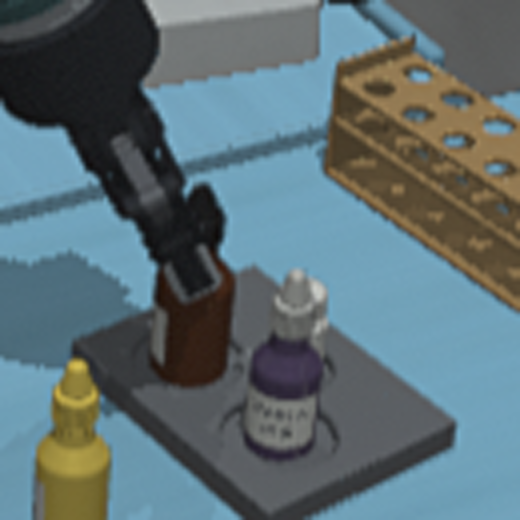

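Run:
```python
from h import *
p,R=now();M=R.as_matrix()
f=lambda q:((w2px("scene",q)-[310,150])*4).round(0)
for k in(0,.01,.02,.03): print("tool back",k,"centre",f(p-k*M[:,2]),"right",f(p-k*M[:,2]-.017*M[:,1]),"right out",f(p-k*M[:,2]-.028*M[:,1]))
for z in(.01,.06,.085,.117): print("amber axis",z,f([.602,.0165,z]))
```

```text
t 5.88 p [0.6105 0.015  0.0442] q [-0.05  0.3   2.06 -0.16  0.34 -1.31] gap 0.0301 F [0.1 1.6 1.6] z [ 0.429 -0.077 -0.9  ] yang 79.8
tool back 0 centre [210. 307.] right [221. 328.] right out [229. 342.]
tool back 0.01 centre [202. 294.] right [214. 314.] right out [222. 328.]
tool back 0.02 centre [194. 280.] right [206. 300.] right out [214. 314.]
tool back 0.03 centre [187. 265.] right [199. 286.] right out [206. 300.]
amber axis 0.01 [188. 366.]
amber axis 0.06 [194. 283.]
amber axis 0.085 [198. 240.]
amber axis 0.117 [203. 182.]
```

Run:
```python
from h import *
for nm,p,psi,t,s,o,off in(("c2",(.618,.0105,.1866),74.5,34.9,3,(290,90),400),("c3",(.6114,.0164,.0468),75.3,34.9,4,(310,150),0)):
    M=ori(psi,t).as_matrix()
    for k in(0,.01,.02,.03):
        print(nm,k,[((w2px("scene",p-k*M[:,2]+y*M[:,1])-o)*s+[off,0]).round(0) for y in(.03,0,-.03,-.04)])
```

```text
c2 0 [array([636., 190.]), array([649., 216.]), array([663., 242.]), array([667., 252.])]
c2 0.01 [array([628., 179.]), array([641., 204.]), array([654., 231.]), array([659., 240.])]
c2 0.02 [array([620., 167.]), array([632., 192.]), array([645., 219.]), array([650., 228.])]
c2 0.03 [array([611., 155.]), array([624., 180.]), array([637., 206.]), array([641., 215.])]
c3 0 [array([194., 264.]), array([210., 301.]), array([226., 339.]), array([232., 352.])]
c3 0.01 [array([184., 252.]), array([200., 288.]), array([216., 326.]), array([221., 339.])]
c3 0.02 [array([174., 239.]), array([189., 275.]), array([205., 313.]), array([210., 326.])]
c3 0.03 [array([163., 226.]), array([178., 262.]), array([194., 300.]), array([200., 313.])]
```

The gap closed to 0.030, so the pads met the tapered shoulder, and the real tips sit about 20 mm behind the nominal TCP. I'll open, go 14 mm lower in small steps, and watch the force.

>>> {"name": "jog_arm", "arguments": {
  "motion": [
    {"dx":0,"dy":0,"dz":0,"wx":0,"wy":0,"wz":0,"claw":0.056},
    {"dx":0,"dy":0,"dz":0,"wx":0,"wy":0,"wz":0,"claw":0.056},
    {"dx":0,"dy":0,"dz":0,"wx":0,"wy":0,"wz":0,"claw":0.056},
    {"dx":0,"dy":0,"dz":0,"wx":0,"wy":0,"wz":0,"claw":0.056},
    {"dx":0.001,"dy":0,"dz":0.0022,"wx":0,"wy":0,"wz":0,"claw":0.056},
    {"dx":0.001,"dy":0,"dz":0.0022,"wx":0,"wy":0,"wz":0,"claw":0.056},
    {"dx":0.001,"dy":0,"dz":0.0022,"wx":0,"wy":0,"wz":0,"claw":0.056},
    {"dx":0,"dy":0,"dz":0,"wx":0,"wy":0,"wz":0,"claw":0.056}
  ]
}}

```text
clock: 6.55
tool_pos: [0.6099, 0.0149, 0.0359]
eef_rot: [0.239, 2.683, -0.055]
contact_force: [-0.3, -0.4, -1.2]
finger_gap: 0.0562
grasp_force: 0.0
```

>>> {"name": "jog_arm", "arguments": {
  "motion": [
    {"dx":0.001,"dy":0,"dz":0.0022,"wx":0,"wy":0,"wz":0,"claw":0.056},
    {"dx":0.001,"dy":0,"dz":0.0022,"wx":0,"wy":0,"wz":0,"claw":0.056},
    {"dx":0.001,"dy":0,"dz":0.0022,"wx":0,"wy":0,"wz":0,"claw":0.056},
    {"dx":0,"dy":0,"dz":0,"wx":0,"wy":0,"wz":0,"claw":0.056}
  ]
}}

```text
clock: 6.88
tool_pos: [0.6102, 0.0149, 0.0288]
eef_rot: [0.239, 2.683, -0.055]
contact_force: [0.3, 0.2, 1.0]
finger_gap: 0.0561
grasp_force: 0.0
```

Run:
```python
from h import *
p,R=now()
b=eyes.capture("scene")
cv2.imwrite("pics/c5.png",crop(b,310,150,440,280,4))
```

```text
t 6.88 p [0.6102 0.0149 0.0288] q [-0.05  0.32  2.08 -0.18  0.3  -1.28] gap 0.0561 F [0.3 0.2 1. ] z [ 0.427 -0.077 -0.901] yang 79.8
```

View pics/c5.png

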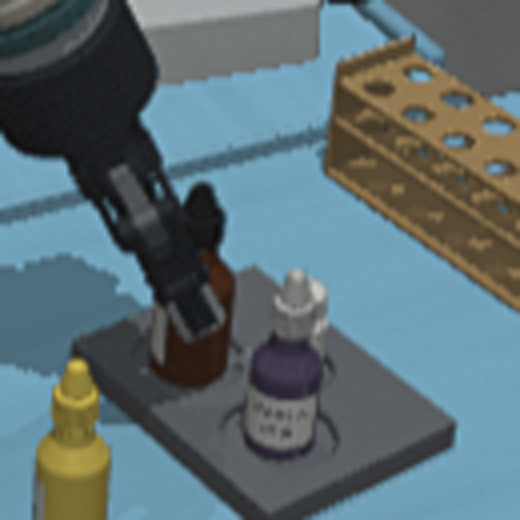

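The finger now covers the cylindrical part, with its tip at about (205,333), and nothing is touching. I'll close the gripper.

>>> {"name": "jog_arm", "arguments": {
  "motion": [
    {"dx":0,"dy":0,"dz":0,"wx":0,"wy":0,"wz":0,"claw":0.03},
    {"dx":0,"dy":0,"dz":0,"wx":0,"wy":0,"wz":0,"claw":0.03},
    {"dx":0,"dy":0,"dz":0,"wx":0,"wy":0,"wz":0,"claw":0.03},
    {"dx":0,"dy":0,"dz":0,"wx":0,"wy":0,"wz":0,"claw":0.03},
    {"dx":0,"dy":0,"dz":0,"wx":0,"wy":0,"wz":0,"claw":0.03},
    {"dx":0,"dy":0,"dz":0,"wx":0,"wy":0,"wz":0,"claw":0.03}
  ]
}}

```text
clock: 7.43
tool_pos: [0.6112, 0.0149, 0.03]
eef_rot: [0.239, 2.68, -0.055]
contact_force: [-0.5, 0.2, 3.4]
finger_gap: 0.0335
grasp_force: 59.3
```

It holds, but at 33.5 mm rather than 38, so it is still partly on the shoulder. I'll go 8 mm lower.

>>> {"name": "jog_arm", "arguments": {
  "motion": [
    {"dx":0,"dy":0,"dz":0,"wx":0,"wy":0,"wz":0,"claw":0.056},
    {"dx":0,"dy":0,"dz":0,"wx":0,"wy":0,"wz":0,"claw":0.056},
    {"dx":0,"dy":0,"dz":0,"wx":0,"wy":0,"wz":0,"claw":0.056},
    {"dx":0,"dy":0,"dz":0,"wx":0,"wy":0,"wz":0,"claw":0.056},
    {"dx":0.001,"dy":0,"dz":0.0022,"wx":0,"wy":0,"wz":0,"claw":0.056},
    {"dx":0.001,"dy":0,"dz":0.0022,"wx":0,"wy":0,"wz":0,"claw":0.056},
    {"dx":0,"dy":0,"dz":0,"wx":0,"wy":0,"wz":0,"claw":0.056}
  ]
}}

```text
clock: 8.02
tool_pos: [0.6102, 0.0148, 0.0238]
eef_rot: [0.239, 2.683, -0.055]
contact_force: [-0.9, -0.0, 0.5]
finger_gap: 0.0561
grasp_force: 0.0
```

>>> {"name": "jog_arm", "arguments": {
  "motion": [
    {"dx":0.001,"dy":0,"dz":0.0022,"wx":0,"wy":0,"wz":0,"claw":0.056},
    {"dx":0.001,"dy":0,"dz":0.0022,"wx":0,"wy":0,"wz":0,"claw":0.056},
    {"dx":0,"dy":0,"dz":0,"wx":0,"wy":0,"wz":0,"claw":0.056}
  ]
}}

```text
clock: 8.27
tool_pos: [0.6104, 0.0148, 0.0191]
eef_rot: [0.239, 2.683, -0.055]
contact_force: [0.5, 0.1, -0.8]
finger_gap: 0.0561
grasp_force: 0.0
```

>>> {"name": "jog_arm", "arguments": {
  "motion": [
    {"dx":0,"dy":0,"dz":0,"wx":0,"wy":0,"wz":0,"claw":0.03},
    {"dx":0,"dy":0,"dz":0,"wx":0,"wy":0,"wz":0,"claw":0.03},
    {"dx":0,"dy":0,"dz":0,"wx":0,"wy":0,"wz":0,"claw":0.03},
    {"dx":0,"dy":0,"dz":0,"wx":0,"wy":0,"wz":0,"claw":0.03},
    {"dx":0,"dy":0,"dz":0,"wx":0,"wy":0,"wz":0,"claw":0.03},
    {"dx":0,"dy":0,"dz":0,"wx":0,"wy":0,"wz":0,"claw":0.03}
  ]
}}

```text
clock: 8.77
tool_pos: [0.6112, 0.0149, 0.0201]
eef_rot: [0.239, 2.681, -0.055]
contact_force: [-0.1, 0.5, 1.4]
finger_gap: 0.0345
grasp_force: 59.6
```

>>> {"name": "jog_arm", "arguments": {
  "motion": [
    {"dx":-0.0022,"dy":0,"dz":-0.0045,"wx":0,"wy":0,"wz":0,"claw":0.03},
    {"dx":-0.0044,"dy":0,"dz":-0.009,"wx":0,"wy":0,"wz":0,"claw":0.03},
    {"dx":-0.0044,"dy":0,"dz":-0.009,"wx":0,"wy":0,"wz":0,"claw":0.03},
    {"dx":-0.0044,"dy":0,"dz":-0.009,"wx":0,"wy":0,"wz":0,"claw":0.03},
    {"dx":0,"dy":0,"dz":0,"wx":0,"wy":0,"wz":0,"claw":0.03},
    {"dx":0,"dy":0,"dz":0,"wx":0,"wy":0,"wz":0,"claw":0.03}
  ]
}}

```text
clock: 9.27
tool_pos: [0.6111, 0.0148, 0.0555]
eef_rot: [0.239, 2.681, -0.055]
contact_force: [-0.2, -0.8, -1.1]
finger_gap: 0.0345
grasp_force: 59.6
```

Run:
```python
from h import *
p,R=now()
b=eyes.capture("scene")
cv2.imwrite("pics/c6.png",crop(b,310,130,440,280,4))
```

```text
t 9.27 p [0.6111 0.0148 0.0555] q [-0.05  0.28  2.05 -0.15  0.37 -1.32] gap 0.0345 F [-0.2 -0.8 -1.1] z [ 0.429 -0.077 -0.9  ] yang 79.8
```

View pics/c6.png

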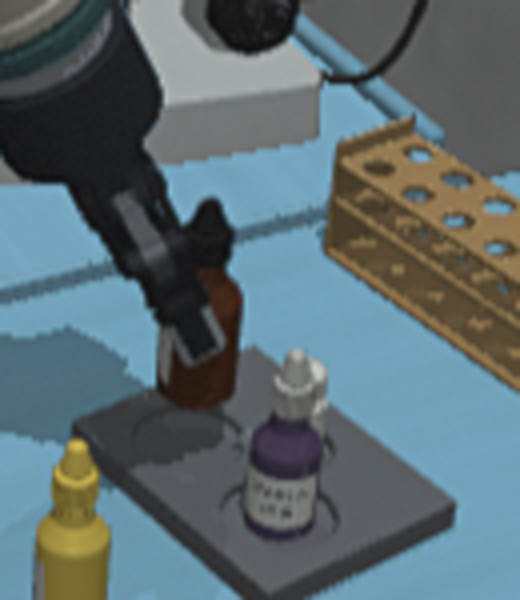

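The amber bottle came up upright and about 35 mm clear of its well. Next it goes higher and across to the tray's far slot.

```bash
cat >> h.py <<'E'
A_PICK=np.array([.6112,.0149,.0201]);A_ORI=ori(79.8,25.7);A_OFF=A_ORI.inv().apply(np.array([.602,.0165,.010])-A_PICK)
u=np.array([np.cos(np.radians(-5.8)),np.sin(np.radians(-5.8)),0]);TR=np.array([.432,-.264,.010])
SF=TR+.045*u;SN=TR-.045*u
E
python3 - <<'E'
from h import *
p,R=now();print(SF,SN)
p,R=go(p,R,p+[0,0,.11]);R2=ori(65,25.7)
t=SF-R2.apply(A_OFF);p,R=go(p,R,t+[0,0,.145],R2);go(p,R,t);print(t)
E
```

```text
t 9.32 p [0.6105 0.0148 0.0547] q [-0.05  0.28  2.05 -0.15  0.37 -1.32] gap 0.0346 F [ 0.5 -0.2 -0.8] z [ 0.428 -0.077 -0.9  ] yang 79.8
[ 0.47676963 -0.26854753  0.01      ] [ 0.38723037 -0.25945247  0.01      ]
turn [0. 0. 0.] rows 0 | shift mm [-47.8  -0.  -99.1] rows 3
turn [ 6.4   0.08 13.34] rows 2 | shift mm [  -7.2 -313.3    3.1] rows 8
turn [0. 0. 0.] rows 0 | shift mm [ 62.9   0.  130.7] rows 4
[ 0.48525569 -0.27244455  0.0201    ]
```

>>> {"name": "jog_arm", "arguments": {
  "motion": [
    {"dx":-0.012,"dy":0,"dz":-0.0248,"wx":0,"wy":0,"wz":0,"claw":0.03},
    {"dx":-0.012,"dy":0,"dz":-0.0248,"wx":0,"wy":0,"wz":0,"claw":0.03},
    {"dx":-0.012,"dy":0,"dz":-0.0248,"wx":0,"wy":0,"wz":0,"claw":0.03},
    {"dx":-0.012,"dy":0,"dz":-0.0248,"wx":0,"wy":0,"wz":0,"claw":0.03},
    {"dx":0,"dy":0,"dz":0,"wx":1.6,"wy":0,"wz":3.3,"claw":0.03},
    {"dx":0,"dy":0,"dz":0,"wx":1.6,"wy":0,"wz":3.3,"claw":0.03},
    {"dx":0,"dy":0,"dz":0,"wx":1.6,"wy":0,"wz":3.3,"claw":0.03},
    {"dx":0,"dy":0,"dz":0,"wx":1.6,"wy":0,"wz":3.4,"claw":0.03}
  ]
}}

```text
clock: 9.98
tool_pos: [0.6101, 0.0147, 0.1641]
eef_rot: [0.588, 2.635, -0.135]
contact_force: [0.2, 0.3, -1.0]
finger_gap: 0.035
grasp_force: 59.9
```

>>> {"name": "jog_arm", "arguments": {
  "motion": [
    {"dx":-0.0005,"dy":-0.0157,"dz":0.0003,"wx":0,"wy":0,"wz":0,"claw":0.03},
    {"dx":-0.0007,"dy":-0.0313,"dz":0.0003,"wx":0,"wy":0,"wz":0,"claw":0.03},
    {"dx":-0.0007,"dy":-0.0313,"dz":0.0003,"wx":0,"wy":0,"wz":0,"claw":0.03},
    {"dx":-0.0007,"dy":-0.0313,"dz":0.0003,"wx":0,"wy":0,"wz":0,"claw":0.03},
    {"dx":-0.0007,"dy":-0.0313,"dz":0.0003,"wx":0,"wy":0,"wz":0,"claw":0.03},
    {"dx":-0.0007,"dy":-0.0313,"dz":0.0003,"wx":0,"wy":0,"wz":0,"claw":0.03},
    {"dx":-0.0007,"dy":-0.0313,"dz":0.0003,"wx":0,"wy":0,"wz":0,"claw":0.03},
    {"dx":-0.0007,"dy":-0.0313,"dz":0.0003,"wx":0,"wy":0,"wz":0,"claw":0.03},
    {"dx":-0.0007,"dy":-0.0313,"dz":0.0003,"wx":0,"wy":0,"wz":0,"claw":0.03},
    {"dx":-0.0007,"dy":-0.0313,"dz":0.0003,"wx":0,"wy":0,"wz":0,"claw":0.03},
    {"dx":-0.0005,"dy":-0.0157,"dz":0.0003,"wx":0,"wy":0,"wz":0,"claw":0.03},
    {"dx":0,"dy":0,"dz":0,"wx":0,"wy":0,"wz":0,"claw":0.03}
  ]
}}

```text
clock: 10.98
tool_pos: [0.4847, -0.2754, 0.1644]
eef_rot: [0.589, 2.635, -0.135]
contact_force: [-0.6, 0.7, -0.5]
finger_gap: 0.0346
grasp_force: 59.9
```

Run:
```python
from h import *
p,R=now();R2=ori(65,25.7);t=SF-R2.apply(A_OFF)
go(p,R,t+[0,0,.02],R2);go(p,R,t,R2)
```

```text
t 10.98 p [ 0.4847 -0.2754  0.1644] q [-0.73  0.06  1.99  0.2   0.67 -1.99] gap 0.0346 F [-0.6  0.7 -0.5] z [ 0.393 -0.185 -0.901] yang 64.8
turn [-0.11  0.06 -0.2 ] rows 1 | shift mm [ 54.6   2.9 111.7] rows 4
turn [-0.11  0.06 -0.2 ] rows 1 | shift mm [ 63.3   2.9 129.7] rows 4
```

>>> {"name": "jog_arm", "arguments": {
  "motion": [
    {"dx":0.0057,"dy":0.0003,"dz":0.0117,"wx":0,"wy":0,"wz":0,"claw":0.03},
    {"dx":0.0057,"dy":0.0003,"dz":0.0117,"wx":0,"wy":0,"wz":0,"claw":0.03},
    {"dx":0.0057,"dy":0.0003,"dz":0.0117,"wx":0,"wy":0,"wz":0,"claw":0.03},
    {"dx":0.0057,"dy":0.0003,"dz":0.0117,"wx":0,"wy":0,"wz":0,"claw":0.03},
    {"dx":0.0057,"dy":0.0003,"dz":0.0117,"wx":0,"wy":0,"wz":0,"claw":0.03},
    {"dx":0.0057,"dy":0.0003,"dz":0.0117,"wx":0,"wy":0,"wz":0,"claw":0.03},
    {"dx":0.0057,"dy":0.0003,"dz":0.0117,"wx":0,"wy":0,"wz":0,"claw":0.03},
    {"dx":0.0057,"dy":0.0003,"dz":0.0117,"wx":0,"wy":0,"wz":0,"claw":0.03},
    {"dx":0.0057,"dy":0.0003,"dz":0.0117,"wx":0,"wy":0,"wz":0,"claw":0.03},
    {"dx":0.0057,"dy":0.0003,"dz":0.0117,"wx":0,"wy":0,"wz":0,"claw":0.03},
    {"dx":0,"dy":0,"dz":0,"wx":0,"wy":0,"wz":0,"claw":0.03},
    {"dx":0,"dy":0,"dz":0,"wx":0,"wy":0,"wz":0,"claw":0.03}
  ]
}}

```text
clock: 11.98
tool_pos: [0.4866, -0.268, 0.0338]
eef_rot: [0.583, 2.638, -0.131]
contact_force: [-0.9, -0.0, 0.6]
finger_gap: 0.0345
grasp_force: 59.9
```

Run:
```python
from h import *
p,R=now();R2=ori(65,25.7);t=SF-R2.apply(A_OFF);go(p,R,t,R2)
```

```text
t 11.98 p [ 0.4866 -0.268   0.0338] q [-0.72  0.24  2.19  0.42  0.3  -2.23] gap 0.0345 F [-0.9 -0.   0.6] z [ 0.393 -0.181 -0.902] yang 65.1
turn [ 0.11 -0.06  0.04] rows 1 | shift mm [ 5.4 -4.6 12.7] rows 1
```

>>> {"name": "jog_arm", "arguments": {
  "motion": [
    {"dx":0.0012,"dy":-0.0015,"dz":0.0028,"wx":0,"wy":0,"wz":0,"claw":0.03},
    {"dx":0.0012,"dy":-0.0015,"dz":0.0028,"wx":0,"wy":0,"wz":0,"claw":0.03},
    {"dx":0.0012,"dy":-0.0015,"dz":0.0028,"wx":0,"wy":0,"wz":0,"claw":0.03},
    {"dx":0.0009,"dy":0,"dz":0.0018,"wx":0,"wy":0,"wz":0,"claw":0.03},
    {"dx":0,"dy":0,"dz":0,"wx":0,"wy":0,"wz":0,"claw":0.03},
    {"dx":0,"dy":0,"dz":0,"wx":0,"wy":0,"wz":0,"claw":0.03}
  ]
}}

```text
clock: 12.48
tool_pos: [0.4855, -0.2738, 0.024]
eef_rot: [0.584, 2.635, -0.133]
contact_force: [0.2, -0.3, -1.1]
finger_gap: 0.0347
grasp_force: 59.9
```

>>> {"name": "jog_arm", "arguments": {
  "motion": [
    {"dx":0.0005,"dy":0,"dz":0.001,"wx":0,"wy":0,"wz":0,"claw":0.03},
    {"dx":0,"dy":0,"dz":0,"wx":0,"wy":0,"wz":0,"claw":0.03}
  ]
}}

```text
clock: 12.65
tool_pos: [0.4856, -0.2738, 0.0229]
eef_rot: [0.583, 2.635, -0.133]
contact_force: [-0.3, -0.1, -0.1]
finger_gap: 0.0349
grasp_force: 59.9
```

>>> {"name": "jog_arm", "arguments": {
  "motion": [
    {"dx":0.0005,"dy":0,"dz":0.001,"wx":0,"wy":0,"wz":0,"claw":0.03},
    {"dx":0.0005,"dy":0,"dz":0.001,"wx":0,"wy":0,"wz":0,"claw":0.03},
    {"dx":0,"dy":0,"dz":0,"wx":0,"wy":0,"wz":0,"claw":0.03},
    {"dx":0,"dy":0,"dz":0,"wx":0,"wy":0,"wz":0,"claw":0.03}
  ]
}}

```text
clock: 12.98
tool_pos: [0.4855, -0.2737, 0.0205]
eef_rot: [0.583, 2.635, -0.133]
contact_force: [0.3, -0.2, -0.8]
finger_gap: 0.0348
grasp_force: 59.9
```

>>> {"name": "jog_arm", "arguments": {
  "motion": [
    {"dx":0.0004,"dy":0,"dz":0.0009,"wx":0,"wy":0,"wz":0,"claw":0.03},
    {"dx":0,"dy":0,"dz":0,"wx":0,"wy":0,"wz":0,"claw":0.03},
    {"dx":0,"dy":0,"dz":0,"wx":0,"wy":0,"wz":0,"claw":0.03}
  ]
}}

```text
clock: 13.23
tool_pos: [0.4859, -0.274, 0.0201]
eef_rot: [0.583, 2.634, -0.134]
contact_force: [-0.3, 1.2, 2.8]
finger_gap: 0.0349
grasp_force: 60.4
```

Contact comes at exactly the expected height. I'll release and lift away.

>>> {"name": "jog_arm", "arguments": {
  "motion": [
    {"dx":0,"dy":0,"dz":0,"wx":0,"wy":0,"wz":0,"claw":0.04},
    {"dx":0,"dy":0,"dz":0,"wx":0,"wy":0,"wz":0,"claw":0.058},
    {"dx":0,"dy":0,"dz":0,"wx":0,"wy":0,"wz":0,"claw":0.058},
    {"dx":0,"dy":0,"dz":0,"wx":0,"wy":0,"wz":0,"claw":0.058},
    {"dx":-0.0065,"dy":0,"dz":-0.0135,"wx":0,"wy":0,"wz":0,"claw":0.058},
    {"dx":-0.0065,"dy":0,"dz":-0.0135,"wx":0,"wy":0,"wz":0,"claw":0.058},
    {"dx":-0.013,"dy":0,"dz":-0.027,"wx":0,"wy":0,"wz":0,"claw":0.054},
    {"dx":-0.013,"dy":0,"dz":-0.027,"wx":0,"wy":0,"wz":0,"claw":0.054},
    {"dx":-0.013,"dy":0,"dz":-0.027,"wx":0,"wy":0,"wz":0,"claw":0.054},
    {"dx":-0.013,"dy":0,"dz":-0.027,"wx":0,"wy":0,"wz":0,"claw":0.054},
    {"dx":0,"dy":0,"dz":0,"wx":0,"wy":0,"wz":0,"claw":0.054}
  ]
}}

```text
clock: 14.15
tool_pos: [0.4889, -0.2769, 0.1772]
eef_rot: [0.58, 2.622, -0.142]
contact_force: [1.2, -1.2, -0.5]
finger_gap: 0.054
grasp_force: 0.0
```

Run:
```python
from h import *
p,R=now();c=eyes.capture("top");cv2.imwrite("pics/t1.png",c)
# purple: stand pose .613,-.0492, bottom .010; TCP ~27 mm - 6 lower than amber relative
for psi in(80,95,105):
    R2=ori(psi,25.7);t=np.array([.612,-.049,.010])-R2.apply(A_OFF)-[0,0,.004];print(psi,t);q,_=go(p,R,t+[0,0,.14],R2)
    # finger tip extents vs jar
    for s in(1,-1):
        e=t-R2.as_matrix()[:,2]*.02+s*.035*R2.as_matrix()[:,1];print("finger",s,e.round(4),"to jar",np.hypot(*(e[:2]-[.645,-.0095])).round(4))
```

```text
t 14.15 p [ 0.4889 -0.2769  0.1772] q [-0.73  0.04  1.98  0.2   0.68 -1.99] gap 0.054 F [ 1.2 -1.2 -0.5] z [ 0.404 -0.192 -0.894] yang 65.0
80 [ 0.62120553 -0.05056788  0.0161    ]
turn [ -6.8    0.87 -13.35] rows 2 | shift mm [-72.8 245.9  58.4] rows 7
finger 1 [ 0.6187 -0.0146  0.0341] to jar 0.0267
finger -1 [ 0.6066 -0.0835  0.0341] to jar 0.0834
95 [ 0.62129765 -0.04813189  0.0161    ]
turn [-13.41   0.82 -26.82] rows 4 | shift mm [-127.6  216.4   84.8] rows 7
finger 1 [ 0.6096 -0.014   0.0341] to jar 0.0357
finger -1 [ 0.6157 -0.0838  0.0341] to jar 0.0798
105 [ 0.62100566 -0.04653055  0.0161    ]
turn [-17.81   0.79 -35.8 ] rows 6 | shift mm [-159.5  188.4  100.2] rows 7
finger 1 [ 0.6036 -0.015   0.0341] to jar 0.0418
finger -1 [ 0.6217 -0.0826  0.0341] to jar 0.0767
```

View pics/t1.png

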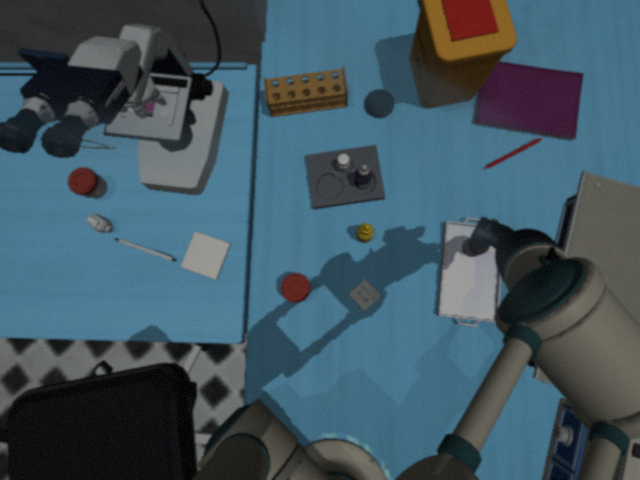

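The top view shows the jar at (343,160) and purple at (362,176) still in the stand, amber's well empty at (329,187), and the cup and carton undisturbed. Amber stands in the tray under the gripper at about (470,243). Now for purple.

>>> {"name": "jog_arm", "arguments": {
  "motion": [
    {"dx":0,"dy":0,"dz":0,"wx":-2.97,"wy":0.13,"wz":-5.97,"claw":0.054},
    {"dx":0,"dy":0,"dz":0,"wx":-2.97,"wy":0.13,"wz":-5.97,"claw":0.054},
    {"dx":0,"dy":0,"dz":0,"wx":-2.97,"wy":0.13,"wz":-5.97,"claw":0.054},
    {"dx":0,"dy":0,"dz":0,"wx":-2.97,"wy":0.13,"wz":-5.97,"claw":0.054},
    {"dx":0,"dy":0,"dz":0,"wx":-2.97,"wy":0.13,"wz":-5.97,"claw":0.054},
    {"dx":0,"dy":0,"dz":0,"wx":-2.97,"wy":0.13,"wz":-5.97,"claw":0.054}
  ]
}}

```text
clock: 14.7
tool_pos: [0.5102, -0.2514, 0.1844]
eef_rot: [-0.241, 2.763, 0.057]
contact_force: [0.9, 0.2, -0.3]
finger_gap: 0.0542
grasp_force: 0.0
```

>>> {"name": "jog_arm", "arguments": {
  "motion": [
    {"dx":-0.0177,"dy":0.0209,"dz":0.0111,"wx":0,"wy":0,"wz":0,"claw":0.054},
    {"dx":-0.0177,"dy":0.0209,"dz":0.0111,"wx":0,"wy":0,"wz":0,"claw":0.054},
    {"dx":-0.0177,"dy":0.0209,"dz":0.0111,"wx":0,"wy":0,"wz":0,"claw":0.054},
    {"dx":-0.0177,"dy":0.0209,"dz":0.0111,"wx":0,"wy":0,"wz":0,"claw":0.054},
    {"dx":-0.0177,"dy":0.0209,"dz":0.0111,"wx":0,"wy":0,"wz":0,"claw":0.054},
    {"dx":-0.0177,"dy":0.0209,"dz":0.0111,"wx":0,"wy":0,"wz":0,"claw":0.054},
    {"dx":-0.0177,"dy":0.0209,"dz":0.0111,"wx":0,"wy":0,"wz":0,"claw":0.054},
    {"dx":-0.0177,"dy":0.0209,"dz":0.0111,"wx":0,"wy":0,"wz":0,"claw":0.054},
    {"dx":-0.0177,"dy":0.0209,"dz":0.0111,"wx":0,"wy":0,"wz":0,"claw":0.054},
    {"dx":0,"dy":0,"dz":0,"wx":0,"wy":0,"wz":0,"claw":0.054},
    {"dx":0,"dy":0,"dz":0,"wx":0,"wy":0,"wz":0,"claw":0.054}
  ]
}}

```text
clock: 15.62
tool_pos: [0.6604, -0.0312, 0.1505]
eef_rot: [-0.247, 2.761, 0.054]
contact_force: [0.0, -0.1, -1.2]
finger_gap: 0.0543
grasp_force: 0.0
```

Run:
```python
from h import *
p,R=now();R2=ori(105,25.7);t=np.array([.612,-.049,.010])-R2.apply(A_OFF)-[0,0,.004];print(t)
go(p,R,t+[0,0,.08],R2);go(p,R,t,R2)
```

```text
t 15.62 p [ 0.6604 -0.0312  0.1505] q [-0.25  0.26  1.74  0.21  0.82 -2.11] gap 0.0543 F [ 0.  -0.1 -1.2] z [ 0.356  0.07  -0.932] yang 100.3
[ 0.62100566 -0.04653055  0.0161    ]
turn [-1.59 -4.43 -4.44] rows 1 | shift mm [61.4 -4.6 30.8] rows 2
turn [-1.59 -4.43 -4.44] rows 1 | shift mm [ 96.1  -4.6 102.9] rows 4
```

>>> {"name": "jog_arm", "arguments": {
  "motion": [
    {"dx":0,"dy":0,"dz":0,"wx":-0.8,"wy":-2.2,"wz":-2.2,"claw":0.054},
    {"dx":0,"dy":0,"dz":0,"wx":-0.8,"wy":-2.2,"wz":-2.2,"claw":0.054},
    {"dx":0.0161,"dy":-0.0015,"dz":0.0013,"wx":0,"wy":0,"wz":0,"claw":0.054},
    {"dx":0.0161,"dy":-0.0015,"dz":0.0013,"wx":0,"wy":0,"wz":0,"claw":0.054},
    {"dx":0.0161,"dy":-0.0015,"dz":0.0013,"wx":0,"wy":0,"wz":0,"claw":0.054},
    {"dx":0,"dy":0,"dz":0,"wx":0,"wy":0,"wz":0,"claw":0.054},
    {"dx":0,"dy":0,"dz":0,"wx":0,"wy":0,"wz":0,"claw":0.054}
  ]
}}

```text
clock: 16.2
tool_pos: [0.6208, -0.0491, 0.1276]
eef_rot: [-0.344, 2.672, 0.078]
contact_force: [-0.1, 0.2, -0.4]
finger_gap: 0.054
grasp_force: 0.0
```

Run:
```python
from h import *
p,R=now();R2=ori(105,25.7);t=np.array([.612,-.049,.010])-R2.apply(A_OFF)-[0,0,.004];print(t)
go(p,R,t+[0,0,.02],R2);go(p,R,t,R2)
```

```text
t 16.2 p [ 0.6208 -0.0491  0.1276] q [-0.35  0.21  1.91  0.4   0.68 -2.45] gap 0.054 F [-0.1  0.2 -0.4] z [ 0.421  0.11  -0.9  ] yang 104.7
[ 0.62100566 -0.04653055  0.0161    ]
turn [-0.16  0.09 -0.3 ] rows 1 | shift mm [38.9  2.4 82.8] rows 3
turn [-0.16  0.09 -0.3 ] rows 1 | shift mm [ 47.6   2.4 100.9] rows 3
```

Joint 6 is near its limit for this grasp. I'll do a half turn about the tool axis, which gives the same grasp, before descending.

>>> {"name": "jog_arm", "arguments": {
  "motion": [
    {"dx":0,"dy":0,"dz":0,"wx":0,"wy":0,"wz":7,"claw":0.054},
    {"dx":0,"dy":0,"dz":0,"wx":0,"wy":0,"wz":7,"claw":0.054},
    {"dx":0,"dy":0,"dz":0,"wx":0,"wy":0,"wz":7,"claw":0.054},
    {"dx":0,"dy":0,"dz":0,"wx":0,"wy":0,"wz":7,"claw":0.054},
    {"dx":0,"dy":0,"dz":0,"wx":0,"wy":0,"wz":7,"claw":0.054},
    {"dx":0,"dy":0,"dz":0,"wx":0,"wy":0,"wz":7,"claw":0.054},
    {"dx":0,"dy":0,"dz":0,"wx":0,"wy":0,"wz":7,"claw":0.054},
    {"dx":0,"dy":0,"dz":0,"wx":0,"wy":0,"wz":7,"claw":0.054},
    {"dx":0,"dy":0,"dz":0,"wx":0,"wy":0,"wz":7,"claw":0.054},
    {"dx":0,"dy":0,"dz":0,"wx":0,"wy":0,"wz":7,"claw":0.054},
    {"dx":0,"dy":0,"dz":0,"wx":0,"wy":0,"wz":7,"claw":0.054},
    {"dx":0,"dy":0,"dz":0,"wx":0,"wy":0,"wz":7,"claw":0.054}
  ]
}}

```text
clock: 17.2
tool_pos: [0.6233, -0.0486, 0.1293]
eef_rot: [1.6, 2.304, 0.49]
contact_force: [-0.1, -1.0, 0.2]
finger_gap: 0.054
grasp_force: 0.0
```

>>> {"name": "jog_arm", "arguments": {
  "motion": [
    {"dx":0,"dy":0,"dz":0,"wx":0,"wy":0,"wz":7,"claw":0.054},
    {"dx":0,"dy":0,"dz":0,"wx":0,"wy":0,"wz":7,"claw":0.054},
    {"dx":0,"dy":0,"dz":0,"wx":0,"wy":0,"wz":7,"claw":0.054},
    {"dx":0,"dy":0,"dz":0,"wx":0,"wy":0,"wz":7,"claw":0.054},
    {"dx":0,"dy":0,"dz":0,"wx":0,"wy":0,"wz":7,"claw":0.054},
    {"dx":0,"dy":0,"dz":0,"wx":0,"wy":0,"wz":7,"claw":0.054},
    {"dx":0,"dy":0,"dz":0,"wx":0,"wy":0,"wz":7,"claw":0.054},
    {"dx":0,"dy":0,"dz":0,"wx":0,"wy":0,"wz":7,"claw":0.054},
    {"dx":0,"dy":0,"dz":0,"wx":0,"wy":0,"wz":7,"claw":0.054},
    {"dx":0,"dy":0,"dz":0,"wx":0,"wy":0,"wz":7,"claw":0.054},
    {"dx":0,"dy":0,"dz":0,"wx":0,"wy":0,"wz":7,"claw":0.054},
    {"dx":0,"dy":0,"dz":0,"wx":0,"wy":0,"wz":7,"claw":0.054}
  ]
}}

```text
clock: 18.2
tool_pos: [0.6233, -0.0485, 0.1293]
eef_rot: [-2.971, -0.698, -0.703]
contact_force: [0.4, -0.4, -0.2]
finger_gap: 0.0537
grasp_force: 0.0
```

```bash
cat >> h.py <<'E'
F=Ro.from_rotvec([0,0,np.pi])
def orf(psi,tilt): return ori(psi,tilt)*F
OFF=F.apply(A_OFF)
E
python3 - <<'E'
from h import *
p,R=now();R2=orf(105,25.7);t=np.array([.612,-.049,.010])-R2.apply(OFF)-[0,0,.004];print(t)
go(p,R,t+[0,0,.02],R2);go(p,R,t,R2)
E
```

```text
t 18.2 p [ 0.6233 -0.0485  0.1293] q [-0.35  0.21  1.9   0.4   0.68  0.49] gap 0.0537 F [ 0.4 -0.4 -0.2] z [ 0.424  0.11  -0.899] yang -64.7
[ 0.62100566 -0.04653055  0.0161    ]
turn [ 0.24 -0.24 11.51] rows 2 | shift mm [-42.   -2.5  83.2] rows 3
turn [ 0.24 -0.24 11.51] rows 2 | shift mm [-50.6  -2.5 101.3] rows 3
```

>>> {"name": "jog_arm", "arguments": {
  "motion": [
    {"dx":0,"dy":0,"dz":0,"wx":0,"wy":0,"wz":5.8,"claw":0.054},
    {"dx":0,"dy":0,"dz":0,"wx":0,"wy":0,"wz":5.8,"claw":0.054},
    {"dx":-0.005,"dy":-0.0003,"dz":0.0095,"wx":0,"wy":0,"wz":0,"claw":0.054},
    {"dx":-0.005,"dy":-0.0003,"dz":0.0095,"wx":0,"wy":0,"wz":0,"claw":0.054},
    {"dx":-0.005,"dy":-0.0003,"dz":0.0095,"wx":0,"wy":0,"wz":0,"claw":0.054},
    {"dx":-0.0045,"dy":-0.0003,"dz":0.0095,"wx":0,"wy":0,"wz":0,"claw":0.054},
    {"dx":-0.0045,"dy":-0.0003,"dz":0.0095,"wx":0,"wy":0,"wz":0,"claw":0.054},
    {"dx":-0.0045,"dy":-0.0003,"dz":0.0095,"wx":0,"wy":0,"wz":0,"claw":0.054},
    {"dx":-0.0045,"dy":-0.0003,"dz":0.0095,"wx":0,"wy":0,"wz":0,"claw":0.054},
    {"dx":-0.0045,"dy":-0.0003,"dz":0.0095,"wx":0,"wy":0,"wz":0,"claw":0.054},
    {"dx":0,"dy":0,"dz":0,"wx":0,"wy":0,"wz":0,"claw":0.054},
    {"dx":0,"dy":0,"dz":0,"wx":0,"wy":0,"wz":0,"claw":0.054}
  ]
}}

```text
clock: 19.2
tool_pos: [0.6216, -0.0465, 0.0437]
eef_rot: [-2.983, -0.398, -0.686]
contact_force: [-0.8, -0.4, -0.8]
finger_gap: 0.0541
grasp_force: 0.0
```

Run:
```python
from h import *
p,R=now();R2=orf(105,25.7);t=np.array([.612,-.049,.010])-R2.apply(OFF)-[0,0,.004];print(t)
go(p,R,t,R2)
cv2.imwrite("pics/c7.png",crop(eyes.capture("scene"),310,130,440,280,4))
```

```text
t 19.2 p [ 0.6216 -0.0465  0.0437] q [-0.34  0.32  2.02  0.56  0.48  0.5 ] gap 0.0541 F [-0.8 -0.4 -0.8] z [ 0.422  0.11  -0.9  ] yang -74.9
[ 0.62100566 -0.04653055  0.0161    ]
turn [ 0.16 -0.18  0.23] rows 1 | shift mm [-12.5  -0.1  24.6] rows 1
```

View pics/c7.png

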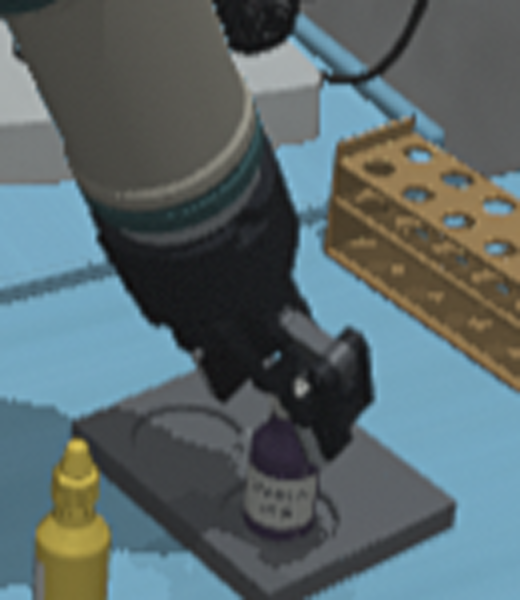

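The fingers straddle the purple bottle, at about (215,395) and (340,440) around its neck at (278,420). Next I descend the rest and close.

>>> {"name": "jog_arm", "arguments": {
  "motion": [
    {"dx":-0.0016,"dy":0,"dz":0.003,"wx":0,"wy":0,"wz":0,"claw":0.054},
    {"dx":-0.0016,"dy":0,"dz":0.003,"wx":0,"wy":0,"wz":0,"claw":0.054},
    {"dx":-0.0016,"dy":0,"dz":0.003,"wx":0,"wy":0,"wz":0,"claw":0.054},
    {"dx":-0.0016,"dy":0,"dz":0.003,"wx":0,"wy":0,"wz":0,"claw":0.054},
    {"dx":-0.0016,"dy":0,"dz":0.003,"wx":0,"wy":0,"wz":0,"claw":0.054},
    {"dx":0,"dy":0,"dz":0,"wx":0,"wy":0,"wz":0,"claw":0.054}
  ]
}}

```text
clock: 19.75
tool_pos: [0.6196, -0.0463, 0.0258]
eef_rot: [-2.983, -0.398, -0.684]
contact_force: [0.2, -0.6, -0.3]
finger_gap: 0.0538
grasp_force: 0.0
```

>>> {"name": "jog_arm", "arguments": {
  "motion": [
    {"dx":-0.0014,"dy":0,"dz":0.0028,"wx":0,"wy":0,"wz":0,"claw":0.054},
    {"dx":-0.0014,"dy":0,"dz":0.0028,"wx":0,"wy":0,"wz":0,"claw":0.054},
    {"dx":-0.0014,"dy":0,"dz":0.0028,"wx":0,"wy":0,"wz":0,"claw":0.054},
    {"dx":0,"dy":0,"dz":0,"wx":0,"wy":0,"wz":0,"claw":0.054},
    {"dx":0,"dy":0,"dz":0,"wx":0,"wy":0,"wz":0,"claw":0.054}
  ]
}}

```text
clock: 20.17
tool_pos: [0.62, -0.0465, 0.0169]
eef_rot: [-2.983, -0.398, -0.685]
contact_force: [0.2, -0.2, 0.4]
finger_gap: 0.0542
grasp_force: 0.0
```

>>> {"name": "jog_arm", "arguments": {
  "motion": [
    {"dx":0,"dy":0,"dz":0,"wx":0,"wy":0,"wz":0,"claw":0.025},
    {"dx":0,"dy":0,"dz":0,"wx":0,"wy":0,"wz":0,"claw":0.025},
    {"dx":0,"dy":0,"dz":0,"wx":0,"wy":0,"wz":0,"claw":0.025},
    {"dx":0,"dy":0,"dz":0,"wx":0,"wy":0,"wz":0,"claw":0.025},
    {"dx":0,"dy":0,"dz":0,"wx":0,"wy":0,"wz":0,"claw":0.025},
    {"dx":0,"dy":0,"dz":0,"wx":0,"wy":0,"wz":0,"claw":0.025}
  ]
}}

```text
clock: 20.67
tool_pos: [0.6206, -0.0468, 0.0178]
eef_rot: [-2.983, -0.398, -0.688]
contact_force: [-0.1, -0.5, 2.5]
finger_gap: 0.0294
grasp_force: 59.1
```

>>> {"name": "jog_arm", "arguments": {
  "motion": [
    {"dx":0.002,"dy":0,"dz":-0.0045,"wx":0,"wy":0,"wz":0,"claw":0.025},
    {"dx":0.0044,"dy":0,"dz":-0.009,"wx":0,"wy":0,"wz":0,"claw":0.025},
    {"dx":0.0088,"dy":0,"dz":-0.018,"wx":0,"wy":0,"wz":0,"claw":0.025},
    {"dx":0.012,"dy":0,"dz":-0.0248,"wx":0,"wy":0,"wz":0,"claw":0.025},
    {"dx":0.012,"dy":0,"dz":-0.0248,"wx":0,"wy":0,"wz":0,"claw":0.025},
    {"dx":0.012,"dy":0,"dz":-0.0248,"wx":0,"wy":0,"wz":0,"claw":0.025},
    {"dx":0.012,"dy":0,"dz":-0.0248,"wx":0,"wy":0,"wz":0,"claw":0.025},
    {"dx":0,"dy":0,"dz":0,"wx":0,"wy":0,"wz":0,"claw":0.025}
  ]
}}

```text
clock: 21.33
tool_pos: [0.6234, -0.0473, 0.1694]
eef_rot: [-2.984, -0.4, -0.703]
contact_force: [0.9, 0.3, -0.0]
finger_gap: 0.0298
grasp_force: 59.3
```

>>> {"name": "jog_arm", "arguments": {
  "motion": [
    {"dx":0,"dy":0,"dz":0,"wx":-2.2,"wy":0,"wz":4.5,"claw":0.025},
    {"dx":0,"dy":0,"dz":0,"wx":-2.2,"wy":0,"wz":4.5,"claw":0.025},
    {"dx":0,"dy":0,"dz":0,"wx":-2.2,"wy":0,"wz":4.5,"claw":0.025},
    {"dx":0,"dy":0,"dz":0,"wx":-2.2,"wy":0,"wz":4.5,"claw":0.025},
    {"dx":0,"dy":0,"dz":0,"wx":-2.2,"wy":0,"wz":4.5,"claw":0.025},
    {"dx":0,"dy":0,"dz":0,"wx":-2.2,"wy":0,"wz":4.5,"claw":0.025},
    {"dx":0,"dy":0,"dz":0,"wx":-2.2,"wy":0,"wz":4.5,"claw":0.025},
    {"dx":0,"dy":0,"dz":0,"wx":-2.2,"wy":0,"wz":4.5,"claw":0.025},
    {"dx":0,"dy":0,"dz":0,"wx":0,"wy":0,"wz":0,"claw":0.025}
  ]
}}

```text
clock: 22.08
tool_pos: [0.6196, -0.0446, 0.1615]
eef_rot: [2.896, -0.636, 0.666]
contact_force: [1.6, 0.6, 0.0]
finger_gap: 0.0298
grasp_force: 59.4
```

```bash
cat >> h.py <<'E'
P_PICK=np.array([.6206,-.0468,.0178]);P_ORI=Ro.from_rotvec([-2.983,-.398,-.688]);P_OFF=P_ORI.inv().apply(np.array([.612,-.049,.010])-P_PICK)
E
python3 - <<'E'
from h import *
p,R=now();R2=orf(65,25.7);t=SN-R2.apply(P_OFF);print(t)
q,_=go(p,R,t+[0,0,.15],R2);go(q,R2,t+[0,0,.015],R2)
E
```

```text
t 22.08 p [ 0.6196 -0.0446  0.1615] q [-0.09  0.18  1.86 -0.24  0.69  2.07] gap 0.0298 F [1.6 0.6 0. ] z [ 0.395 -0.189 -0.899] yang -114.9
[ 0.39523699 -0.26336161  0.01776225]
turn [ 0.26 -0.29  0.28] rows 1 | shift mm [-97.2 293.1 -53.7] rows 8
turn [0. 0. 0.] rows 0 | shift mm [-58.5  -0.  121.6] rows 4
```

>>> {"name": "jog_arm", "arguments": {
  "motion": [
    {"dx":-0.0049,"dy":0.0147,"dz":-0.0027,"wx":0,"wy":0,"wz":0,"claw":0.025},
    {"dx":-0.0097,"dy":0.0293,"dz":-0.0054,"wx":0,"wy":0,"wz":0,"claw":0.025},
    {"dx":-0.0097,"dy":0.0293,"dz":-0.0054,"wx":0,"wy":0,"wz":0,"claw":0.025},
    {"dx":-0.0097,"dy":0.0293,"dz":-0.0054,"wx":0,"wy":0,"wz":0,"claw":0.025},
    {"dx":-0.0097,"dy":0.0293,"dz":-0.0054,"wx":0,"wy":0,"wz":0,"claw":0.025},
    {"dx":-0.0097,"dy":0.0293,"dz":-0.0054,"wx":0,"wy":0,"wz":0,"claw":0.025},
    {"dx":-0.0097,"dy":0.0293,"dz":-0.0054,"wx":0,"wy":0,"wz":0,"claw":0.025},
    {"dx":-0.0097,"dy":0.0293,"dz":-0.0054,"wx":0,"wy":0,"wz":0,"claw":0.025},
    {"dx":-0.0097,"dy":0.0293,"dz":-0.0054,"wx":0,"wy":0,"wz":0,"claw":0.025},
    {"dx":-0.0097,"dy":0.0293,"dz":-0.0054,"wx":0,"wy":0,"wz":0,"claw":0.025},
    {"dx":-0.0049,"dy":0.0147,"dz":-0.0027,"wx":0,"wy":0,"wz":0,"claw":0.025},
    {"dx":0,"dy":0,"dz":0,"wx":0,"wy":0,"wz":0,"claw":0.025}
  ]
}}

```text
clock: 23.08
tool_pos: [0.3935, -0.2674, 0.1697]
eef_rot: [2.892, -0.641, 0.668]
contact_force: [0.2, 0.0, -0.6]
finger_gap: 0.0297
grasp_force: 59.5
```

Run:
```python
from h import *
p,R=now();R2=orf(65,25.7);t=SN-R2.apply(P_OFF)
go(p,R,t+[0,0,.015],R2)
```

```text
t 23.08 p [ 0.3935 -0.2674  0.1697] q [-0.91 -0.08  2.12  0.3   0.72  0.91] gap 0.0297 F [ 0.2  0.  -0.6] z [ 0.396 -0.192 -0.898] yang -115.1
turn [ 0.4  -0.39  0.09] rows 1 | shift mm [-59.5  -4.4 123.4] rows 4
```

>>> {"name": "jog_arm", "arguments": {
  "motion": [
    {"dx":-0.006,"dy":-0.0004,"dz":0.0123,"wx":0.2,"wy":-0.2,"wz":0,"claw":0.025},
    {"dx":-0.006,"dy":-0.0004,"dz":0.0123,"wx":0.2,"wy":-0.2,"wz":0,"claw":0.025},
    {"dx":-0.006,"dy":-0.0004,"dz":0.0123,"wx":0,"wy":0,"wz":0,"claw":0.025},
    {"dx":-0.006,"dy":-0.0004,"dz":0.0123,"wx":0,"wy":0,"wz":0,"claw":0.025},
    {"dx":-0.006,"dy":-0.0004,"dz":0.0123,"wx":0,"wy":0,"wz":0,"claw":0.025},
    {"dx":-0.006,"dy":-0.0004,"dz":0.0123,"wx":0,"wy":0,"wz":0,"claw":0.025},
    {"dx":-0.006,"dy":-0.0004,"dz":0.0123,"wx":0,"wy":0,"wz":0,"claw":0.025},
    {"dx":-0.006,"dy":-0.0004,"dz":0.0123,"wx":0,"wy":0,"wz":0,"claw":0.025},
    {"dx":-0.006,"dy":-0.0004,"dz":0.0123,"wx":0,"wy":0,"wz":0,"claw":0.025},
    {"dx":-0.0055,"dy":-0.0004,"dz":0.0123,"wx":0,"wy":0,"wz":0,"claw":0.025},
    {"dx":0,"dy":0,"dz":0,"wx":0,"wy":0,"wz":0,"claw":0.025},
    {"dx":0,"dy":0,"dz":0,"wx":0,"wy":0,"wz":0,"claw":0.025}
  ]
}}

```text
clock: 24.08
tool_pos: [0.3971, -0.2603, 0.0324]
eef_rot: [2.908, -0.637, 0.66]
contact_force: [0.7, -0.5, 0.1]
finger_gap: 0.0296
grasp_force: 59.5
```

Run:
```python
from h import *
p,R=now();R2=orf(65,25.7);t=SN-R2.apply(P_OFF)
go(p,R,t,R2)
```

```text
t 24.08 p [ 0.3971 -0.2603  0.0324] q [-0.89  0.15  2.34  0.69  0.31  0.49] gap 0.0296 F [ 0.7 -0.5  0.1] z [ 0.393 -0.178 -0.902] yang -114.7
turn [-0.25  0.14  0.24] rows 1 | shift mm [-6.7  3.5 13.1] rows 1
```

>>> {"name": "jog_arm", "arguments": {
  "motion": [
    {"dx":-0.0017,"dy":0.001,"dz":0.003,"wx":0,"wy":0,"wz":0,"claw":0.025},
    {"dx":-0.0017,"dy":0.001,"dz":0.003,"wx":0,"wy":0,"wz":0,"claw":0.025},
    {"dx":-0.0017,"dy":0.001,"dz":0.003,"wx":0,"wy":0,"wz":0,"claw":0.025},
    {"dx":0,"dy":0,"dz":0,"wx":0,"wy":0,"wz":0,"claw":0.025},
    {"dx":-0.0005,"dy":0,"dz":0.001,"wx":0,"wy":0,"wz":0,"claw":0.025},
    {"dx":-0.0005,"dy":0,"dz":0.001,"wx":0,"wy":0,"wz":0,"claw":0.025},
    {"dx":0,"dy":0,"dz":0,"wx":0,"wy":0,"wz":0,"claw":0.025},
    {"dx":0,"dy":0,"dz":0,"wx":0,"wy":0,"wz":0,"claw":0.025}
  ]
}}

```text
clock: 24.75
tool_pos: [0.3955, -0.2638, 0.021]
eef_rot: [2.905, -0.637, 0.663]
contact_force: [-0.2, -0.3, -0.7]
finger_gap: 0.0296
grasp_force: 59.5
```

>>> {"name": "jog_arm", "arguments": {
  "motion": [
    {"dx":-0.0005,"dy":0,"dz":0.001,"wx":0,"wy":0,"wz":0,"claw":0.025},
    {"dx":0,"dy":0,"dz":0,"wx":0,"wy":0,"wz":0,"claw":0.025},
    {"dx":0,"dy":0,"dz":0,"wx":0,"wy":0,"wz":0,"claw":0.025}
  ]
}}

```text
clock: 25.0
tool_pos: [0.3953, -0.2637, 0.0195]
eef_rot: [2.905, -0.638, 0.662]
contact_force: [-0.4, -0.1, -0.8]
finger_gap: 0.0296
grasp_force: 59.5
```

>>> {"name": "jog_arm", "arguments": {
  "motion": [
    {"dx":-0.0005,"dy":0,"dz":0.001,"wx":0,"wy":0,"wz":0,"claw":0.025},
    {"dx":0,"dy":0,"dz":0,"wx":0,"wy":0,"wz":0,"claw":0.025},
    {"dx":0,"dy":0,"dz":0,"wx":0,"wy":0,"wz":0,"claw":0.025}
  ]
}}

```text
clock: 25.25
tool_pos: [0.3953, -0.2637, 0.0183]
eef_rot: [2.905, -0.638, 0.662]
contact_force: [-0.4, 0.3, -0.6]
finger_gap: 0.0299
grasp_force: 59.5
```

>>> {"name": "jog_arm", "arguments": {
  "motion": [
    {"dx":-0.0004,"dy":0,"dz":0.0008,"wx":0,"wy":0,"wz":0,"claw":0.025},
    {"dx":0,"dy":0,"dz":0,"wx":0,"wy":0,"wz":0,"claw":0.025},
    {"dx":0,"dy":0,"dz":0,"wx":0,"wy":0,"wz":0,"claw":0.025}
  ]
}}

```text
clock: 25.5
tool_pos: [0.3954, -0.2639, 0.0177]
eef_rot: [2.905, -0.638, 0.663]
contact_force: [-0.4, -0.7, 1.0]
finger_gap: 0.0294
grasp_force: 59.7
```

Purple touches down at the predicted height. I'll release it, retreat straight up, and then straighten the tool to vertical for the jar.

>>> {"name": "jog_arm", "arguments": {
  "motion": [
    {"dx":0,"dy":0,"dz":0,"wx":0,"wy":0,"wz":0,"claw":0.036},
    {"dx":0,"dy":0,"dz":0,"wx":0,"wy":0,"wz":0,"claw":0.054},
    {"dx":0,"dy":0,"dz":0,"wx":0,"wy":0,"wz":0,"claw":0.054},
    {"dx":0,"dy":0,"dz":0,"wx":0,"wy":0,"wz":0,"claw":0.054},
    {"dx":0.0065,"dy":0,"dz":-0.0135,"wx":0,"wy":0,"wz":0,"claw":0.054},
    {"dx":0.0065,"dy":0,"dz":-0.0135,"wx":0,"wy":0,"wz":0,"claw":0.054},
    {"dx":0.013,"dy":0,"dz":-0.027,"wx":0,"wy":0,"wz":0,"claw":0.054},
    {"dx":0.013,"dy":0,"dz":-0.027,"wx":0,"wy":0,"wz":0,"claw":0.054},
    {"dx":0.013,"dy":0,"dz":-0.027,"wx":0,"wy":0,"wz":0,"claw":0.054},
    {"dx":0.013,"dy":0,"dz":-0.027,"wx":0,"wy":0,"wz":0,"claw":0.054},
    {"dx":0,"dy":0,"dz":0,"wx":0,"wy":0,"wz":0,"claw":0.054}
  ]
}}

```text
clock: 26.42
tool_pos: [0.3982, -0.2676, 0.1745]
eef_rot: [2.894, -0.634, 0.676]
contact_force: [-0.1, -1.7, 0.9]
finger_gap: 0.054
grasp_force: 0.0
```

Run:
```python
from h import *
p,R=now()
# jar, vertical: real tips ~20 mm behind tcp?
R2=orf(80,0)
go(p,R,(.645,-.0095,.18),R2)
cv2.imwrite("pics/s2.png",crop(eyes.capture("scene"),230,150,470,420,2))
```

```text
t 26.42 p [ 0.3982 -0.2676  0.1745] q [-0.9  -0.08  2.1   0.3   0.72  0.91] gap 0.054 F [-0.1 -1.7  0.9] z [ 0.401 -0.19  -0.896] yang -114.8
turn [  3.69 -26.2  -14.44] rows 4 | shift mm [ 198.2 -297.    -5.5] rows 9
```

View pics/s2.png

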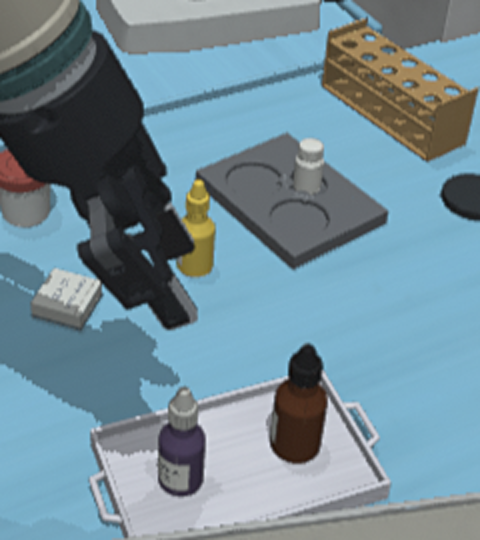

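The picture shows purple at (180,440) and amber at (298,405), both upright in the tray. The jar is still in its rear well at (309,165), and the cup, carton and yellow bottle are untouched. Next I check where the real fingertips are against the TCP.

Run:
```python
from h import *
p,R=now();M=R.as_matrix()
f=lambda q:((w2px("scene",q)-[230,150])*2).round(0)
for k in(0,.01,.02,.03): print("back",k,[f(p-k*M[:,2]+y*M[:,1]+x*M[:,0]) for y,x in((-.03,0),(.03,0),(.03,.011),(.03,-.011))])
for n,b in(("A",SF),("P",SN)): print(n,f(b),f(b+[0,0,.098]))
print("tile",px2w("top",205,255,.012),"cup",f([.395,.0785,.06]))
```

```text
t 26.47 p [ 0.397  -0.2661  0.1714] q [-0.9  -0.08  2.11  0.3   0.72  0.91] gap 0.0541 F [ 0.3  0.4 -0.3] z [ 0.399 -0.187 -0.898] yang -114.7
back 0 [array([200., 289.]), array([203., 358.]), array([220., 353.]), array([186., 364.])]
back 0.01 [array([193., 279.]), array([196., 348.]), array([213., 343.]), array([179., 354.])]
back 0.02 [array([187., 269.]), array([189., 338.]), array([206., 332.]), array([172., 343.])]
back 0.03 [array([180., 258.]), array([182., 327.]), array([199., 321.]), array([165., 333.])]
A [291. 444.] [303. 354.]
P [178. 477.] [180. 387.]
tile [0.4546 0.2702 0.012 ] cup [ 26. 160.]
```

>>> {"name": "jog_arm", "arguments": {
  "motion": [
    {"dx":0,"dy":0,"dz":-0.004,"wx":0.6,"wy":-4.4,"wz":-2.4,"claw":0.05},
    {"dx":0,"dy":0,"dz":-0.004,"wx":0.6,"wy":-4.4,"wz":-2.4,"claw":0.05},
    {"dx":0,"dy":0,"dz":-0.004,"wx":0.6,"wy":-4.4,"wz":-2.4,"claw":0.05},
    {"dx":0,"dy":0,"dz":0,"wx":0.6,"wy":-4.4,"wz":-2.4,"claw":0.05},
    {"dx":0,"dy":0,"dz":0,"wx":0.6,"wy":-4.4,"wz":-2.4,"claw":0.05},
    {"dx":0,"dy":0,"dz":0,"wx":0.6,"wy":-4.4,"wz":-2.4,"claw":0.05},
    {"dx":0,"dy":0,"dz":0,"wx":0,"wy":0,"wz":0,"claw":0.05}
  ]
}}

```text
clock: 27.05
tool_pos: [0.3938, -0.2632, 0.1767]
eef_rot: [-3.119, 0.27, 0.024]
contact_force: [1.6, -0.6, -0.5]
finger_gap: 0.0504
grasp_force: 0.0
```

Run:
```python
from h import *
p,R=now();go(p,R,(.645,-.0095,.15),orf(80,0))
```

```text
t 27.05 p [ 0.3938 -0.2632  0.1767] q [-0.74  0.15  1.74 -0.    1.27  1.01] gap 0.0504 F [ 1.6 -0.6 -0.5] z [-0.014  0.012 -1.   ] yang -99.9
turn [-0.54  0.93  0.11] rows 1 | shift mm [ 203.3 -293.5   26.7] rows 9
```

>>> {"name": "jog_arm", "arguments": {
  "motion": [
    {"dx":0.0101,"dy":-0.0147,"dz":0.0,"wx":-0.5,"wy":0.9,"wz":0,"claw":0.05},
    {"dx":0.0203,"dy":-0.0293,"dz":0.001,"wx":0,"wy":0,"wz":0,"claw":0.05},
    {"dx":0.0203,"dy":-0.0293,"dz":0.001,"wx":0,"wy":0,"wz":0,"claw":0.05},
    {"dx":0.0203,"dy":-0.0293,"dz":0.001,"wx":0,"wy":0,"wz":0,"claw":0.05},
    {"dx":0.0203,"dy":-0.0293,"dz":0.001,"wx":0,"wy":0,"wz":0,"claw":0.05},
    {"dx":0.0203,"dy":-0.0293,"dz":0.003,"wx":0,"wy":0,"wz":0,"claw":0.05},
    {"dx":0.0203,"dy":-0.0293,"dz":0.003,"wx":0,"wy":0,"wz":0,"claw":0.05},
    {"dx":0.0203,"dy":-0.0293,"dz":0.004,"wx":0,"wy":0,"wz":0,"claw":0.05},
    {"dx":0.0203,"dy":-0.0293,"dz":0.005,"wx":0,"wy":0,"wz":0,"claw":0.05},
    {"dx":0.0203,"dy":-0.0293,"dz":0.005,"wx":0,"wy":0,"wz":0,"claw":0.05},
    {"dx":0.0101,"dy":-0.0147,"dz":0.003,"wx":0,"wy":0,"wz":0,"claw":0.05},
    {"dx":0,"dy":0,"dz":0,"wx":0,"wy":0,"wz":0,"claw":0.05}
  ]
}}

```text
clock: 28.05
tool_pos: [0.6429, -0.006, 0.1492]
eef_rot: [-3.129, 0.27, -0.0]
contact_force: [0.2, 0.1, -0.1]
finger_gap: 0.0505
grasp_force: 0.0
```

Run:
```python
from h import *
p,R=now();go(p,R,(.645,-.0095,.04),orf(80,0))
```

```text
t 28.05 p [ 0.6429 -0.006   0.1492] q [-0.12  0.41  1.44  0.    1.3   1.62] gap 0.0505 F [ 0.2  0.1 -0.1] z [ 0.     0.001 -1.   ] yang -99.9
turn [-0.08  0.01  0.12] rows 1 | shift mm [  2.7   3.1 109.2] rows 3
```

>>> {"name": "jog_arm", "arguments": {
  "motion": [
    {"dx":0.0009,"dy":0.001,"dz":0.012,"wx":0,"wy":0,"wz":0,"claw":0.05},
    {"dx":0.0009,"dy":0.001,"dz":0.012,"wx":0,"wy":0,"wz":0,"claw":0.05},
    {"dx":0.0009,"dy":0.001,"dz":0.012,"wx":0,"wy":0,"wz":0,"claw":0.05},
    {"dx":0,"dy":0,"dz":0.012,"wx":0,"wy":0,"wz":0,"claw":0.05},
    {"dx":0,"dy":0,"dz":0.012,"wx":0,"wy":0,"wz":0,"claw":0.05},
    {"dx":0,"dy":0,"dz":0.012,"wx":0,"wy":0,"wz":0,"claw":0.05},
    {"dx":0,"dy":0,"dz":0.012,"wx":0,"wy":0,"wz":0,"claw":0.05},
    {"dx":0,"dy":0,"dz":0.012,"wx":0,"wy":0,"wz":0,"claw":0.05},
    {"dx":0,"dy":0,"dz":0.01,"wx":0,"wy":0,"wz":0,"claw":0.05},
    {"dx":0,"dy":0,"dz":0,"wx":0,"wy":0,"wz":0,"claw":0.05},
    {"dx":0,"dy":0,"dz":0,"wx":0,"wy":0,"wz":0,"claw":0.05}
  ]
}}

```text
clock: 28.97
tool_pos: [0.6434, -0.013, 0.045]
eef_rot: [3.129, -0.276, -0.0]
contact_force: [0.6, -0.7, 0.5]
finger_gap: 0.0499
grasp_force: 0.0
```

Run:
```python
from h import *
p,R=now();go(p,R,(.645,-.0095,.005),orf(80,0));M=R.as_matrix()
im=eyes.capture("scene");f=lambda q:((w2px("scene",q)-[310,130])*4).round(0)
for k in(0,.01,.02,.03):print(k,[f(p-k*M[:,2]+y*M[:,1]) for y in(-.027,.027)])
cv2.imwrite("pics/c8.png",crop(im,310,130,440,280,4))
```

```text
t 28.97 p [ 0.6434 -0.013   0.045 ] q [-0.13  0.49  1.57 -0.    1.08  1.62] gap 0.0499 F [ 0.6 -0.7  0.5] z [-0.    -0.001 -1.   ] yang -100.1
turn [ 0.04  0.01 -0.08] rows 1 | shift mm [ 0.9 -3.7 40. ] rows 1
0 [array([279., 368.]), array([320., 436.])]
0.01 [array([281., 352.]), array([323., 418.])]
0.02 [array([283., 334.]), array([325., 401.])]
0.03 [array([285., 317.]), array([327., 384.])]
```

View pics/c8.png

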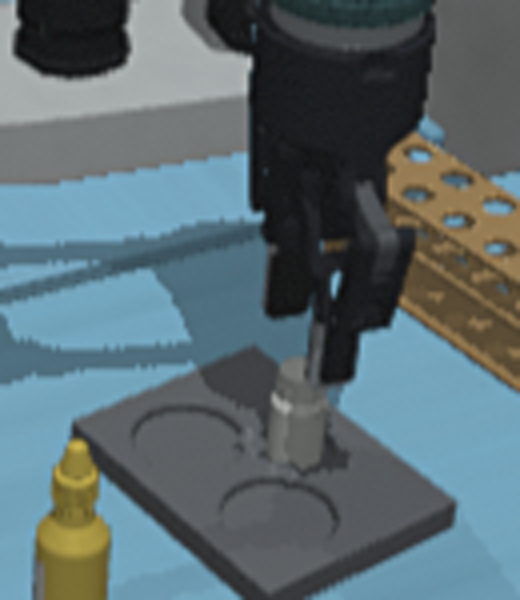

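The far fingertip is at (285,315) and the near one at (325,382), so the tips are about 30 mm behind the nominal TCP. I'll go down 40 mm more, watching the force.

>>> {"name": "jog_arm", "arguments": {
  "motion": [
    {"dx":0.0005,"dy":-0.0018,"dz":0.005,"wx":0,"wy":0,"wz":0,"claw":0.05},
    {"dx":0.0005,"dy":-0.0018,"dz":0.005,"wx":0,"wy":0,"wz":0,"claw":0.05},
    {"dx":0,"dy":0,"dz":0.005,"wx":0,"wy":0,"wz":0,"claw":0.05},
    {"dx":0,"dy":0,"dz":0.005,"wx":0,"wy":0,"wz":0,"claw":0.05},
    {"dx":0,"dy":0,"dz":0.004,"wx":0,"wy":0,"wz":0,"claw":0.05},
    {"dx":0,"dy":0,"dz":0,"wx":0,"wy":0,"wz":0,"claw":0.05}
  ]
}}

```text
clock: 29.52
tool_pos: [0.6453, -0.0089, 0.0204]
eef_rot: [3.129, -0.274, -0.001]
contact_force: [-0.5, 0.2, 1.4]
finger_gap: 0.0499
grasp_force: 0.0
```

>>> {"name": "jog_arm", "arguments": {
  "motion": [
    {"dx":0,"dy":0,"dz":0.003,"wx":0,"wy":0,"wz":0,"claw":0.05},
    {"dx":0,"dy":0,"dz":0.003,"wx":0,"wy":0,"wz":0,"claw":0.05},
    {"dx":0,"dy":0,"dz":0.003,"wx":0,"wy":0,"wz":0,"claw":0.05},
    {"dx":0,"dy":0,"dz":0,"wx":0,"wy":0,"wz":0,"claw":0.05},
    {"dx":0,"dy":0,"dz":0,"wx":0,"wy":0,"wz":0,"claw":0.05}
  ]
}}

```text
clock: 29.93
tool_pos: [0.646, -0.0091, 0.0125]
eef_rot: [3.129, -0.275, 0.002]
contact_force: [0.0, 0.8, -0.7]
finger_gap: 0.0498
grasp_force: 0.0
```

>>> {"name": "jog_arm", "arguments": {
  "motion": [
    {"dx":0,"dy":0,"dz":0.003,"wx":0,"wy":0,"wz":0,"claw":0.05},
    {"dx":0,"dy":0,"dz":0.003,"wx":0,"wy":0,"wz":0,"claw":0.05},
    {"dx":0,"dy":0,"dz":0,"wx":0,"wy":0,"wz":0,"claw":0.05},
    {"dx":0,"dy":0,"dz":0,"wx":0,"wy":0,"wz":0,"claw":0.05}
  ]
}}

```text
clock: 30.27
tool_pos: [0.646, -0.0091, 0.0064]
eef_rot: [3.129, -0.275, 0.002]
contact_force: [0.3, 0.4, -0.6]
finger_gap: 0.0499
grasp_force: 0.0
```

>>> {"name": "jog_arm", "arguments": {
  "motion": [
    {"dx":0,"dy":0,"dz":0,"wx":0,"wy":0,"wz":0,"claw":0.018},
    {"dx":0,"dy":0,"dz":0,"wx":0,"wy":0,"wz":0,"claw":0.018},
    {"dx":0,"dy":0,"dz":0,"wx":0,"wy":0,"wz":0,"claw":0.018},
    {"dx":0,"dy":0,"dz":0,"wx":0,"wy":0,"wz":0,"claw":0.018},
    {"dx":0,"dy":0,"dz":0,"wx":0,"wy":0,"wz":0,"claw":0.018},
    {"dx":0,"dy":0,"dz":0,"wx":0,"wy":0,"wz":0,"claw":0.018},
    {"dx":0,"dy":0,"dz":0,"wx":0,"wy":0,"wz":0,"claw":0.018}
  ]
}}

```text
clock: 30.85
tool_pos: [0.6466, -0.0092, 0.007]
eef_rot: [3.129, -0.275, 0.004]
contact_force: [0.3, -0.7, 2.3]
finger_gap: 0.0245
grasp_force: 59.0
```

Run:
```python
from h import *
p,R=now()
t=np.array([.4543,.268,0])
q,_=go(p,R,p+[0,0,.13]);J=np.array([.645,-.0095,0]);d=t-J
q2,_=go(q,R,q+d);go(q2,R,q2-[0,0,.118])
```

```text
t 30.85 p [ 0.6466 -0.0092  0.007 ] q [-0.12  0.53  1.61 -0.    1.    1.63] gap 0.0245 F [ 0.3 -0.7  2.3] z [ 0.002 -0.001 -1.   ] yang -100.0
turn [0. 0. 0.] rows 0 | shift mm [ 3.0e-01  1.0e-01 -1.3e+02] rows 4
turn [0. 0. 0.] rows 0 | shift mm [-236.1 -240.    -0.7] rows 9
turn [0. 0. 0.] rows 0 | shift mm [-3.00e-01 -1.00e-01  1.18e+02] rows 3
```

>>> {"name": "jog_arm", "arguments": {
  "motion": [
    {"dx":0,"dy":0,"dz":-0.006,"wx":0,"wy":0,"wz":0,"claw":0.018},
    {"dx":0,"dy":0,"dz":-0.012,"wx":0,"wy":0,"wz":0,"claw":0.018},
    {"dx":0,"dy":0,"dz":-0.028,"wx":0,"wy":0,"wz":0,"claw":0.018},
    {"dx":0,"dy":0,"dz":-0.028,"wx":0,"wy":0,"wz":0,"claw":0.018},
    {"dx":0,"dy":0,"dz":-0.028,"wx":0,"wy":0,"wz":0,"claw":0.018},
    {"dx":0,"dy":0,"dz":-0.028,"wx":0,"wy":0,"wz":0,"claw":0.018},
    {"dx":0,"dy":0,"dz":0,"wx":0,"wy":0,"wz":0,"claw":0.018}
  ]
}}

```text
clock: 31.43
tool_pos: [0.65, -0.0093, 0.1442]
eef_rot: [3.128, -0.274, 0.022]
contact_force: [1.1, 0.2, 0.5]
finger_gap: 0.024
grasp_force: 58.9
```

>>> {"name": "jog_arm", "arguments": {
  "motion": [
    {"dx":-0.0118,"dy":-0.012,"dz":0,"wx":0,"wy":0,"wz":0,"claw":0.018},
    {"dx":-0.0236,"dy":-0.024,"dz":0,"wx":0,"wy":0,"wz":0,"claw":0.018},
    {"dx":-0.0236,"dy":-0.024,"dz":0,"wx":0,"wy":0,"wz":0,"claw":0.018},
    {"dx":-0.0236,"dy":-0.024,"dz":0,"wx":0,"wy":0,"wz":0,"claw":0.018},
    {"dx":-0.0236,"dy":-0.024,"dz":0,"wx":0,"wy":0,"wz":0,"claw":0.018},
    {"dx":-0.0236,"dy":-0.024,"dz":0,"wx":0,"wy":0,"wz":0,"claw":0.018},
    {"dx":-0.0236,"dy":-0.024,"dz":0,"wx":0,"wy":0,"wz":0,"claw":0.018},
    {"dx":-0.0236,"dy":-0.024,"dz":0,"wx":0,"wy":0,"wz":0,"claw":0.018},
    {"dx":-0.0236,"dy":-0.024,"dz":0,"wx":0,"wy":0,"wz":0,"claw":0.018},
    {"dx":-0.0236,"dy":-0.024,"dz":0,"wx":0,"wy":0,"wz":0,"claw":0.018},
    {"dx":-0.0118,"dy":-0.012,"dz":0,"wx":0,"wy":0,"wz":0,"claw":0.018},
    {"dx":0,"dy":0,"dz":0,"wx":0,"wy":0,"wz":0,"claw":0.018}
  ]
}}

```text
clock: 32.43
tool_pos: [0.4509, 0.2711, 0.1353]
eef_rot: [3.13, -0.268, -0.004]
contact_force: [0.6, -0.7, -1.0]
finger_gap: 0.0244
grasp_force: 59.0
```

```bash
cat >> h.py <<'E'
J_PICK=np.array([.6466,-.0092,.007])
E
python3 - <<'E'
from h import *
p,R=now()
t=J_PICK+[.4543-.645,.268+.0093,.002]; print(t); go(p,R,t+[0,0,.02],orf(80,0))
E
```

```text
t 32.43 p [0.4509 0.2711 0.1353] q [0.41 0.25 1.71 0.   1.18 2.15] gap 0.0244 F [ 0.6 -0.7 -1. ] z [-0.003 -0.    -1.   ] yang -99.8
[0.4559 0.2681 0.009 ]
turn [0.04 0.15 0.2 ] rows 1 | shift mm [  5.4   2.1 106.3] rows 3
```

>>> {"name": "jog_arm", "arguments": {
  "motion": [
    {"dx":0.001,"dy":0.0003,"dz":0.0106,"wx":0,"wy":0,"wz":0,"claw":0.018},
    {"dx":0.001,"dy":0.0003,"dz":0.0106,"wx":0,"wy":0,"wz":0,"claw":0.018},
    {"dx":0.0005,"dy":0.0002,"dz":0.0106,"wx":0,"wy":0,"wz":0,"claw":0.018},
    {"dx":0.0005,"dy":0.0002,"dz":0.0106,"wx":0,"wy":0,"wz":0,"claw":0.018},
    {"dx":0.0005,"dy":0.0002,"dz":0.0106,"wx":0,"wy":0,"wz":0,"claw":0.018},
    {"dx":0.0005,"dy":0.0002,"dz":0.0106,"wx":0,"wy":0,"wz":0,"claw":0.018},
    {"dx":0.0005,"dy":0.0002,"dz":0.0106,"wx":0,"wy":0,"wz":0,"claw":0.018},
    {"dx":0.0005,"dy":0.0002,"dz":0.0106,"wx":0,"wy":0,"wz":0,"claw":0.018},
    {"dx":0.0005,"dy":0.0002,"dz":0.0106,"wx":0,"wy":0,"wz":0,"claw":0.018},
    {"dx":0,"dy":0,"dz":0.0106,"wx":0,"wy":0,"wz":0,"claw":0.018},
    {"dx":0,"dy":0,"dz":0,"wx":0,"wy":0,"wz":0,"claw":0.018},
    {"dx":0,"dy":0,"dz":0,"wx":0,"wy":0,"wz":0,"claw":0.018}
  ]
}}

```text
clock: 33.43
tool_pos: [0.4601, 0.2639, 0.0286]
eef_rot: [3.127, -0.277, -0.002]
contact_force: [-1.2, -0.8, 0.4]
finger_gap: 0.0244
grasp_force: 59.0
```

Run:
```python
from h import *
p,R=now()
t=J_PICK+[.4543-.645,.268+.0093,.002]; go(p,R,t,orf(80,0))
cv2.imwrite("pics/c9.png",crop(eyes.capture("top"),150,190,270,310,5));cv2.imwrite("pics/c9s.png",crop(eyes.capture("scene"),190,100,310,230,4))
```

```text
t 33.43 p [0.4601 0.2639 0.0286] q [ 0.39  0.37  1.85 -0.    0.93  2.14] gap 0.0244 F [-1.2 -0.8  0.4] z [-0.002 -0.002 -1.   ] yang -100.1
turn [ 0.15  0.06 -0.13] rows 1 | shift mm [-4.9 -3.4 19.6] rows 1
```

View pics/c9s.png

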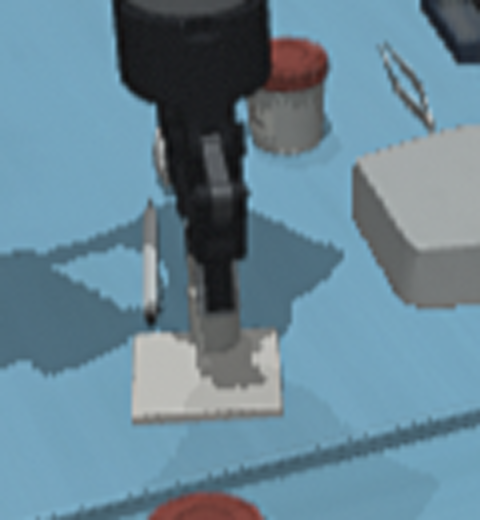

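Run:
```python
from h import *
s=lambda x,y,z:px2w("scene",190+x/4,100+y/4,z)
print("tile",np.mean([s(*c,.012) for c in((136,334),(278,331),(283,412),(134,418))],axis=0))
f=lambda q:((w2px("scene",q)-[190,100])*4).round(0)
print(f([.4543,.268,.012]),"jar bottom exp",f([.4601-.0016,.2639,.0316]), f([.4601-.0016,.2639,.0826]))
```

```text
tile [0.454125 0.2646   0.012   ]
[206. 369.] jar bottom exp [214. 341.] [207. 258.]
```

>>> {"name": "jog_arm", "arguments": {
  "motion": [
    {"dx":-0.0024,"dy":-0.0017,"dz":0.005,"wx":0,"wy":0,"wz":0,"claw":0.018},
    {"dx":-0.0025,"dy":-0.0017,"dz":0.005,"wx":0,"wy":0,"wz":0,"claw":0.018},
    {"dx":0,"dy":0,"dz":0.004,"wx":0,"wy":0,"wz":0,"claw":0.018},
    {"dx":0,"dy":0,"dz":0.002,"wx":0,"wy":0,"wz":0,"claw":0.018},
    {"dx":0,"dy":0,"dz":0,"wx":0,"wy":0,"wz":0,"claw":0.018},
    {"dx":0,"dy":0,"dz":0,"wx":0,"wy":0,"wz":0,"claw":0.018}
  ]
}}

```text
clock: 34.03
tool_pos: [0.4563, 0.2697, 0.014]
eef_rot: [3.129, -0.274, 0.002]
contact_force: [-0.6, -0.5, 0.1]
finger_gap: 0.0241
grasp_force: 59.0
```

>>> {"name": "jog_arm", "arguments": {
  "motion": [
    {"dx":0,"dy":0.0025,"dz":0.001,"wx":0,"wy":0,"wz":0,"claw":0.018},
    {"dx":0,"dy":0,"dz":0.001,"wx":0,"wy":0,"wz":0,"claw":0.018},
    {"dx":0,"dy":0,"dz":0.001,"wx":0,"wy":0,"wz":0,"claw":0.018},
    {"dx":0,"dy":0,"dz":0,"wx":0,"wy":0,"wz":0,"claw":0.018},
    {"dx":0,"dy":0,"dz":0,"wx":0,"wy":0,"wz":0,"claw":0.018}
  ]
}}

```text
clock: 34.45
tool_pos: [0.456, 0.2671, 0.0111]
eef_rot: [3.129, -0.275, 0.002]
contact_force: [-0.2, 0.0, 0.1]
finger_gap: 0.0243
grasp_force: 59.0
```

>>> {"name": "jog_arm", "arguments": {
  "motion": [
    {"dx":0,"dy":0,"dz":0.001,"wx":0,"wy":0,"wz":0,"claw":0.018},
    {"dx":0,"dy":0,"dz":0,"wx":0,"wy":0,"wz":0,"claw":0.018},
    {"dx":0,"dy":0,"dz":0,"wx":0,"wy":0,"wz":0,"claw":0.018}
  ]
}}

```text
clock: 34.7
tool_pos: [0.456, 0.2672, 0.0101]
eef_rot: [3.129, -0.275, 0.002]
contact_force: [0.1, 0.5, 0.0]
finger_gap: 0.0242
grasp_force: 59.0
```

>>> {"name": "jog_arm", "arguments": {
  "motion": [
    {"dx":0,"dy":0,"dz":0.001,"wx":0,"wy":0,"wz":0,"claw":0.018},
    {"dx":0,"dy":0,"dz":0,"wx":0,"wy":0,"wz":0,"claw":0.018},
    {"dx":0,"dy":0,"dz":0,"wx":0,"wy":0,"wz":0,"claw":0.018}
  ]
}}

```text
clock: 34.95
tool_pos: [0.456, 0.2672, 0.0091]
eef_rot: [3.129, -0.274, 0.002]
contact_force: [-0.1, 0.3, -0.1]
finger_gap: 0.0242
grasp_force: 59.0
```

>>> {"name": "jog_arm", "arguments": {
  "motion": [
    {"dx":0,"dy":0,"dz":0.0008,"wx":0,"wy":0,"wz":0,"claw":0.018},
    {"dx":0,"dy":0,"dz":0,"wx":0,"wy":0,"wz":0,"claw":0.018},
    {"dx":0,"dy":0,"dz":0,"wx":0,"wy":0,"wz":0,"claw":0.018}
  ]
}}

```text
clock: 35.2
tool_pos: [0.4561, 0.2671, 0.009]
eef_rot: [3.129, -0.274, 0.003]
contact_force: [-1.9, -1.3, 4.9]
finger_gap: 0.0242
grasp_force: 59.6
```

The jar makes contact. I'll release it and lift.

>>> {"name": "jog_arm", "arguments": {
  "motion": [
    {"dx":0,"dy":0,"dz":0,"wx":0,"wy":0,"wz":0,"claw":0.03},
    {"dx":0,"dy":0,"dz":0,"wx":0,"wy":0,"wz":0,"claw":0.054},
    {"dx":0,"dy":0,"dz":0,"wx":0,"wy":0,"wz":0,"claw":0.054},
    {"dx":0,"dy":0,"dz":0,"wx":0,"wy":0,"wz":0,"claw":0.054},
    {"dx":0,"dy":0,"dz":0,"wx":0,"wy":0,"wz":0,"claw":0.054},
    {"dx":0,"dy":0,"dz":-0.01,"wx":0,"wy":0,"wz":0,"claw":0.054},
    {"dx":0,"dy":0,"dz":-0.02,"wx":0,"wy":0,"wz":0,"claw":0.054},
    {"dx":0,"dy":0,"dz":-0.033,"wx":0,"wy":0,"wz":0,"claw":0.054},
    {"dx":0,"dy":0,"dz":-0.033,"wx":0,"wy":0,"wz":0,"claw":0.054},
    {"dx":0,"dy":0,"dz":-0.033,"wx":0,"wy":0,"wz":0,"claw":0.054},
    {"dx":0,"dy":0,"dz":-0.033,"wx":0,"wy":0,"wz":0,"claw":0.054},
    {"dx":0,"dy":0,"dz":0,"wx":0,"wy":0,"wz":0,"claw":0.054}
  ]
}}

```text
clock: 36.2
tool_pos: [0.46, 0.2692, 0.1781]
eef_rot: [-3.123, 0.274, -0.022]
contact_force: [0.6, 0.7, 0.5]
finger_gap: 0.0541
grasp_force: 0.0
```

Run:
```python
from h import *
p,R=now();R2=orf(65,25.7);t=SN-R2.apply(P_OFF);print(t)
go(p,R,t+[0,0,.15],orf(80,0))
cv2.imwrite("pics/s3.png",crop(eyes.capture("scene"),190,100,440,420,1.8))
```

```text
t 36.2 p [0.46   0.2692 0.1781] q [ 0.4   0.22  1.65 -0.    1.26  2.15] gap 0.0541 F [0.6 0.7 0.5] z [ 0.015  0.005 -1.   ] yang -100.0
[ 0.39523699 -0.26336161  0.01776225]
turn [-0.42 -0.78 -0.02] rows 1 | shift mm [ 28.7 535.7  10.3] rows 14
```

View pics/s3.png

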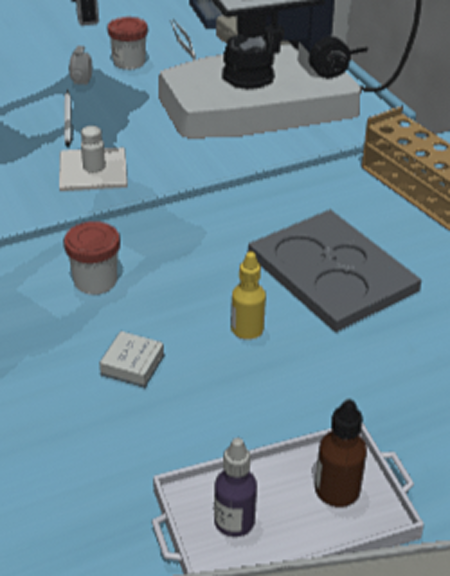

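The jar stands upright in the middle of the tile at (93,168), both bottles are upright in the tray, and the bystanders are untouched. Now purple goes back.

>>> {"name": "jog_arm", "arguments": {
  "motion": [
    {"dx":0.0012,"dy":0.0223,"dz":0,"wx":0,"wy":0,"wz":0,"claw":0.054},
    {"dx":0.0024,"dy":0.0395,"dz":0,"wx":0,"wy":0,"wz":0,"claw":0.054},
    {"dx":0.0024,"dy":0.0395,"dz":0,"wx":0,"wy":0,"wz":0,"claw":0.054},
    {"dx":0.0024,"dy":0.0395,"dz":0,"wx":0,"wy":0,"wz":0,"claw":0.054},
    {"dx":0.0024,"dy":0.0395,"dz":0,"wx":0,"wy":0,"wz":0,"claw":0.054},
    {"dx":0.0024,"dy":0.0395,"dz":0,"wx":0,"wy":0,"wz":0,"claw":0.054},
    {"dx":0.0024,"dy":0.0395,"dz":0,"wx":0,"wy":0,"wz":0,"claw":0.054},
    {"dx":0.0024,"dy":0.0395,"dz":0,"wx":0,"wy":0,"wz":0,"claw":0.054},
    {"dx":0.0024,"dy":0.0395,"dz":0,"wx":0,"wy":0,"wz":0,"claw":0.054},
    {"dx":0.0024,"dy":0.0395,"dz":0,"wx":0,"wy":0,"wz":0,"claw":0.054},
    {"dx":0.0024,"dy":0.0395,"dz":0,"wx":0,"wy":0,"wz":0,"claw":0.054},
    {"dx":0.0024,"dy":0.0395,"dz":0,"wx":0,"wy":0,"wz":0,"claw":0.054}
  ]
}}

```text
clock: 37.25
tool_pos: [0.4019, -0.1886, 0.1699]
eef_rot: [-3.129, 0.275, -0.0]
contact_force: [-0.2, -0.3, 0.1]
finger_gap: 0.0544
grasp_force: 0.0
```

>>> {"name": "jog_arm", "arguments": {
  "motion": [
    {"dx":0.0024,"dy":0.0395,"dz":0,"wx":0,"wy":0,"wz":0,"claw":0.054},
    {"dx":0.0024,"dy":0.0395,"dz":0,"wx":0,"wy":0,"wz":0,"claw":0.054},
    {"dx":0,"dy":0,"dz":0,"wx":0,"wy":5.2,"wz":0,"claw":0.054},
    {"dx":0,"dy":0,"dz":0,"wx":0,"wy":5.2,"wz":0,"claw":0.054},
    {"dx":0,"dy":0,"dz":0,"wx":0,"wy":5.2,"wz":0,"claw":0.054},
    {"dx":0,"dy":0,"dz":0,"wx":0,"wy":5.2,"wz":0,"claw":0.054},
    {"dx":0,"dy":0,"dz":0,"wx":0,"wy":5.2,"wz":0,"claw":0.054},
    {"dx":0,"dy":0,"dz":0,"wx":-2.2,"wy":0,"wz":4.5,"claw":0.054},
    {"dx":0,"dy":0,"dz":0,"wx":-2.2,"wy":0,"wz":4.5,"claw":0.054},
    {"dx":0,"dy":0,"dz":0,"wx":-2.2,"wy":0,"wz":4.5,"claw":0.054},
    {"dx":0,"dy":0,"dz":0,"wx":0,"wy":0,"wz":0,"claw":0.054}
  ]
}}

```text
clock: 38.17
tool_pos: [0.3933, -0.2639, 0.1695]
eef_rot: [2.899, -0.645, 0.669]
contact_force: [0.4, 0.7, 0.1]
finger_gap: 0.0542
grasp_force: 0.0
```

```bash
cat >> h.py <<'E'
P_TRAY=np.array([.3954,-.2639,.0177]);PT_ORI=Ro.from_rotvec([2.905,-.638,.663])
A_TRAY=np.array([.4859,-.274,.0201]);AT_ORI=Ro.from_rotvec([.583,2.634,-.134])*F
E
python3 - <<'E'
from h import *
p,R=now();go(p,R,P_TRAY+[0,0,.12],PT_ORI)
E
```

```text
t 38.17 p [ 0.3933 -0.2639  0.1695] q [-0.91 -0.09  2.12  0.31  0.72  0.91] gap 0.0542 F [0.4 0.7 0.1] z [ 0.397 -0.185 -0.899] yang -115.1
turn [ 0.16 -0.27 -0.27] rows 1 | shift mm [-12.   -0.8  29.5] rows 1
```

>>> {"name": "jog_arm", "arguments": {
  "motion": [
    {"dx":-0.005,"dy":0,"dz":0.0113,"wx":0,"wy":-0.2,"wz":-0.2,"claw":0.054},
    {"dx":-0.005,"dy":0,"dz":0.0113,"wx":0,"wy":0,"wz":0,"claw":0.054},
    {"dx":-0.0052,"dy":0,"dz":0.0113,"wx":0,"wy":0,"wz":0,"claw":0.054},
    {"dx":-0.0052,"dy":0,"dz":0.0113,"wx":0,"wy":0,"wz":0,"claw":0.054},
    {"dx":-0.0053,"dy":0,"dz":0.0113,"wx":0,"wy":0,"wz":0,"claw":0.054},
    {"dx":-0.0053,"dy":0,"dz":0.0113,"wx":0,"wy":0,"wz":0,"claw":0.054},
    {"dx":-0.0053,"dy":0,"dz":0.0113,"wx":0,"wy":0,"wz":0,"claw":0.054},
    {"dx":-0.0053,"dy":0,"dz":0.0113,"wx":0,"wy":0,"wz":0,"claw":0.054},
    {"dx":-0.0053,"dy":0,"dz":0.0113,"wx":0,"wy":0,"wz":0,"claw":0.054},
    {"dx":-0.0053,"dy":0,"dz":0.0113,"wx":0,"wy":0,"wz":0,"claw":0.054},
    {"dx":-0.0053,"dy":0,"dz":0.0113,"wx":0,"wy":0,"wz":0,"claw":0.054},
    {"dx":0,"dy":0,"dz":0,"wx":0,"wy":0,"wz":0,"claw":0.054}
  ]
}}

```text
clock: 39.17
tool_pos: [0.3953, -0.2656, 0.031]
eef_rot: [2.906, -0.638, 0.66]
contact_force: [0.6, 0.6, -0.8]
finger_gap: 0.054
grasp_force: 0.0
```

Run:
```python
from h import *
p,R=now();go(p,R,P_TRAY,PT_ORI)
```

```text
t 39.17 p [ 0.3953 -0.2656  0.031 ] q [-0.91  0.16  2.34  0.7   0.31  0.46] gap 0.054 F [ 0.6  0.6 -0.8] z [ 0.393 -0.18  -0.902] yang -114.8
turn [0.02 0.11 0.  ] rows 1 | shift mm [-6.4 -1.5 11.7] rows 1
```

>>> {"name": "jog_arm", "arguments": {
  "motion": [
    {"dx":-0.0016,"dy":-0.0004,"dz":0.0029,"wx":0,"wy":0,"wz":0,"claw":0.054},
    {"dx":-0.0016,"dy":-0.0004,"dz":0.0029,"wx":0,"wy":0,"wz":0,"claw":0.054},
    {"dx":-0.0016,"dy":-0.0004,"dz":0.0029,"wx":0,"wy":0,"wz":0,"claw":0.054},
    {"dx":-0.0016,"dy":-0.0004,"dz":0.0029,"wx":0,"wy":0,"wz":0,"claw":0.054},
    {"dx":0,"dy":0,"dz":0,"wx":0,"wy":0,"wz":0,"claw":0.054},
    {"dx":0,"dy":0,"dz":0,"wx":0,"wy":0,"wz":0,"claw":0.025},
    {"dx":0,"dy":0,"dz":0,"wx":0,"wy":0,"wz":0,"claw":0.025},
    {"dx":0,"dy":0,"dz":0,"wx":0,"wy":0,"wz":0,"claw":0.025},
    {"dx":0,"dy":0,"dz":0,"wx":0,"wy":0,"wz":0,"claw":0.025},
    {"dx":0,"dy":0,"dz":0,"wx":0,"wy":0,"wz":0,"claw":0.025},
    {"dx":0,"dy":0,"dz":0,"wx":0,"wy":0,"wz":0,"claw":0.025}
  ]
}}

```text
clock: 40.08
tool_pos: [0.3971, -0.2659, 0.0212]
eef_rot: [2.899, -0.638, 0.668]
contact_force: [-1.5, 2.1, 6.5]
finger_gap: 0.03
grasp_force: 59.1
```

>>> {"name": "jog_arm", "arguments": {
  "motion": [
    {"dx":0.002,"dy":0,"dz":-0.0045,"wx":0,"wy":0,"wz":0,"claw":0.025},
    {"dx":0.0044,"dy":0,"dz":-0.009,"wx":0,"wy":0,"wz":0,"claw":0.025},
    {"dx":0.0088,"dy":0,"dz":-0.018,"wx":0,"wy":0,"wz":0,"claw":0.025},
    {"dx":0.012,"dy":0,"dz":-0.0248,"wx":0,"wy":0,"wz":0,"claw":0.025},
    {"dx":0.012,"dy":0,"dz":-0.0248,"wx":0,"wy":0,"wz":0,"claw":0.025},
    {"dx":0.012,"dy":0,"dz":-0.0248,"wx":0,"wy":0,"wz":0,"claw":0.025},
    {"dx":0.012,"dy":0,"dz":-0.0248,"wx":0,"wy":0,"wz":0,"claw":0.025},
    {"dx":0,"dy":0,"dz":0,"wx":0,"wy":0,"wz":0,"claw":0.025}
  ]
}}

```text
clock: 40.75
tool_pos: [0.399, -0.2686, 0.1722]
eef_rot: [2.889, -0.635, 0.679]
contact_force: [0.5, -0.6, 0.7]
finger_gap: 0.0295
grasp_force: 59.5
```

Run:
```python
from h import *
p,R=now();go(p,R,P_PICK+[0,0,.15],orf(90,25.7));go(p,R,P_PICK+[0,0,.15],R)
```

```text
t 40.75 p [ 0.399  -0.2686  0.1722] q [-0.9  -0.08  2.11  0.3   0.71  0.91] gap 0.0295 F [ 0.5 -0.6  0.7] z [ 0.402 -0.194 -0.895] yang -114.9
turn [ 11.35  -0.72 -22.16] rows 4 | shift mm [ 197.7 -221.8  100. ] rows 8
turn [0. 0. 0.] rows 0 | shift mm [  95.4 -294.5   49.9] rows 8
```

>>> {"name": "jog_arm", "arguments": {
  "motion": [
    {"dx":0.0048,"dy":-0.0147,"dz":0.0,"wx":0,"wy":0,"wz":0,"claw":0.025},
    {"dx":0.0095,"dy":-0.0294,"dz":0.005,"wx":0,"wy":0,"wz":0,"claw":0.025},
    {"dx":0.0095,"dy":-0.0294,"dz":0.005,"wx":0,"wy":0,"wz":0,"claw":0.025},
    {"dx":0.0095,"dy":-0.0294,"dz":0.005,"wx":0,"wy":0,"wz":0,"claw":0.025},
    {"dx":0.0095,"dy":-0.0294,"dz":0.005,"wx":0,"wy":0,"wz":0,"claw":0.025},
    {"dx":0.0095,"dy":-0.0294,"dz":0.005,"wx":0,"wy":0,"wz":0,"claw":0.025},
    {"dx":0.0095,"dy":-0.0294,"dz":0.005,"wx":0,"wy":0,"wz":0,"claw":0.025},
    {"dx":0.0095,"dy":-0.0294,"dz":0.005,"wx":0,"wy":0,"wz":0,"claw":0.025},
    {"dx":0.0095,"dy":-0.0294,"dz":0.005,"wx":0,"wy":0,"wz":0,"claw":0.025},
    {"dx":0.0095,"dy":-0.0294,"dz":0.005,"wx":0,"wy":0,"wz":0,"claw":0.025},
    {"dx":0.0048,"dy":-0.0147,"dz":0.005,"wx":0,"wy":0,"wz":0,"claw":0.025},
    {"dx":0,"dy":0,"dz":0,"wx":0,"wy":0,"wz":0,"claw":0.025}
  ]
}}

```text
clock: 41.75
tool_pos: [0.6198, -0.041, 0.1604]
eef_rot: [2.903, -0.634, 0.666]
contact_force: [-0.9, 0.2, -0.0]
finger_gap: 0.0295
grasp_force: 59.6
```

>>> {"name": "jog_arm", "arguments": {
  "motion": [
    {"dx":0,"dy":0,"dz":0,"wx":2.2,"wy":0,"wz":-4.5,"claw":0.025},
    {"dx":0,"dy":0,"dz":0,"wx":2.2,"wy":0,"wz":-4.5,"claw":0.025},
    {"dx":0,"dy":0,"dz":0,"wx":2.2,"wy":0,"wz":-4.5,"claw":0.025},
    {"dx":0,"dy":0,"dz":0,"wx":0,"wy":0,"wz":0,"claw":0.025},
    {"dx":0,"dy":0,"dz":0,"wx":0,"wy":0,"wz":0,"claw":0.025}
  ]
}}

```text
clock: 42.17
tool_pos: [0.6164, -0.0448, 0.1609]
eef_rot: [3.012, -0.267, 0.689]
contact_force: [0.2, -0.4, -0.2]
finger_gap: 0.0299
grasp_force: 59.6
```

```bash
cat >> h.py <<'E'
P_OFF2=PT_ORI.inv().apply(SN-np.array([.3963,-.265,.0212]))
P0=np.array([.612,-.049,.010])
E
python3 - <<'E'
from h import *
p,R=now();R2=orf(80,25.7);t=P0-R2.apply(P_OFF2);print(t);go(p,R,t+[0,0,.02],R2)
E
```

```text
t 42.17 p [ 0.6164 -0.0448  0.1609] q [-0.19  0.15  1.89  0.01  0.65  1.55] gap 0.0299 F [ 0.2 -0.4 -0.2] z [ 0.428 -0.077 -0.901] yang -100.1
[ 0.62218555 -0.05204193  0.02120154]
turn [ 0.09 -0.07 -0.1 ] rows 1 | shift mm [-45.6   6.1 110.9] rows 3
```

>>> {"name": "jog_arm", "arguments": {
  "motion": [
    {"dx":-0.0035,"dy":0.002,"dz":0.0101,"wx":0,"wy":0,"wz":0,"claw":0.025},
    {"dx":-0.0035,"dy":0.002,"dz":0.0101,"wx":0,"wy":0,"wz":0,"claw":0.025},
    {"dx":-0.0038,"dy":0.002,"dz":0.0101,"wx":0,"wy":0,"wz":0,"claw":0.025},
    {"dx":-0.0042,"dy":0,"dz":0.0101,"wx":0,"wy":0,"wz":0,"claw":0.025},
    {"dx":-0.0042,"dy":0,"dz":0.0101,"wx":0,"wy":0,"wz":0,"claw":0.025},
    {"dx":-0.0042,"dy":0,"dz":0.0101,"wx":0,"wy":0,"wz":0,"claw":0.025},
    {"dx":-0.0043,"dy":0,"dz":0.0101,"wx":0,"wy":0,"wz":0,"claw":0.025},
    {"dx":-0.0044,"dy":0,"dz":0.0101,"wx":0,"wy":0,"wz":0,"claw":0.025},
    {"dx":-0.0045,"dy":0,"dz":0.0101,"wx":0,"wy":0,"wz":0,"claw":0.025},
    {"dx":-0.0045,"dy":0,"dz":0.0101,"wx":0,"wy":0,"wz":0,"claw":0.025},
    {"dx":0,"dy":0,"dz":0,"wx":0,"wy":0,"wz":0,"claw":0.025},
    {"dx":0,"dy":0,"dz":0,"wx":0,"wy":0,"wz":0,"claw":0.025}
  ]
}}

```text
clock: 43.17
tool_pos: [0.6229, -0.0506, 0.0521]
eef_rot: [3.014, -0.261, 0.689]
contact_force: [0.4, 0.0, -0.8]
finger_gap: 0.0292
grasp_force: 59.6
```

Run:
```python
from h import *
p,R=now();R2=orf(80,25.7);t=P0-R2.apply(P_OFF2);go(p,R,t,R2)
cv2.imwrite("pics/c10.png",crop(eyes.capture("scene"),310,150,440,280,4))
```

```text
t 43.17 p [ 0.6229 -0.0506  0.0521] q [-0.2   0.3   2.03  0.03  0.37  1.52] gap 0.0292 F [ 0.4  0.  -0.8] z [ 0.428 -0.075 -0.901] yang -99.9
turn [ 0.   -0.06  0.12] rows 1 | shift mm [-13.8   1.6  27.6] rows 1
```

View pics/c10.png

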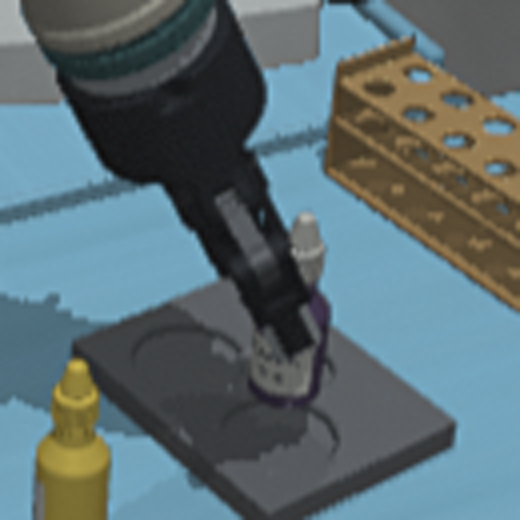

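Purple hangs upright over its own front-right well, with its base at about (285,395). Next I lower it.

>>> {"name": "jog_arm", "arguments": {
  "motion": [
    {"dx":-0.0024,"dy":0.0004,"dz":0.0045,"wx":0,"wy":0,"wz":0,"claw":0.025},
    {"dx":-0.0024,"dy":0.0004,"dz":0.0045,"wx":0,"wy":0,"wz":0,"claw":0.025},
    {"dx":-0.0024,"dy":0.0004,"dz":0.0045,"wx":0,"wy":0,"wz":0,"claw":0.025},
    {"dx":-0.0024,"dy":0.0004,"dz":0.0045,"wx":0,"wy":0,"wz":0,"claw":0.025},
    {"dx":-0.0021,"dy":0,"dz":0.0045,"wx":0,"wy":0,"wz":0,"claw":0.025},
    {"dx":0,"dy":0,"dz":0,"wx":0,"wy":0,"wz":0,"claw":0.025},
    {"dx":0,"dy":0,"dz":0,"wx":0,"wy":0,"wz":0,"claw":0.025}
  ]
}}

```text
clock: 43.8
tool_pos: [0.6223, -0.0524, 0.0269]
eef_rot: [3.013, -0.26, 0.69]
contact_force: [0.3, 0.3, 0.2]
finger_gap: 0.0298
grasp_force: 59.6
```

>>> {"name": "jog_arm", "arguments": {
  "motion": [
    {"dx":-0.0009,"dy":0,"dz":0.0018,"wx":0,"wy":0,"wz":0,"claw":0.025},
    {"dx":-0.0004,"dy":0,"dz":0.0009,"wx":0,"wy":0,"wz":0,"claw":0.025},
    {"dx":0,"dy":0,"dz":0,"wx":0,"wy":0,"wz":0,"claw":0.025},
    {"dx":0,"dy":0,"dz":0,"wx":0,"wy":0,"wz":0,"claw":0.025}
  ]
}}

```text
clock: 44.13
tool_pos: [0.6227, -0.0524, 0.0246]
eef_rot: [3.013, -0.259, 0.692]
contact_force: [-0.1, 0.7, -1.2]
finger_gap: 0.0297
grasp_force: 59.6
```

>>> {"name": "jog_arm", "arguments": {
  "motion": [
    {"dx":-0.0004,"dy":0,"dz":0.0009,"wx":0,"wy":0,"wz":0,"claw":0.025},
    {"dx":0,"dy":0,"dz":0,"wx":0,"wy":0,"wz":0,"claw":0.025},
    {"dx":0,"dy":0,"dz":0,"wx":0,"wy":0,"wz":0,"claw":0.025}
  ]
}}

```text
clock: 44.38
tool_pos: [0.6226, -0.0524, 0.0236]
eef_rot: [3.013, -0.259, 0.692]
contact_force: [0.2, 0.3, -0.4]
finger_gap: 0.0296
grasp_force: 59.6
```

>>> {"name": "jog_arm", "arguments": {
  "motion": [
    {"dx":-0.0004,"dy":0,"dz":0.0009,"wx":0,"wy":0,"wz":0,"claw":0.025},
    {"dx":-0.0004,"dy":0,"dz":0.0009,"wx":0,"wy":0,"wz":0,"claw":0.025},
    {"dx":0,"dy":0,"dz":0,"wx":0,"wy":0,"wz":0,"claw":0.025},
    {"dx":0,"dy":0,"dz":0,"wx":0,"wy":0,"wz":0,"claw":0.025}
  ]
}}

```text
clock: 44.72
tool_pos: [0.6226, -0.0524, 0.0215]
eef_rot: [3.013, -0.259, 0.692]
contact_force: [-0.1, -0.3, -0.3]
finger_gap: 0.0297
grasp_force: 59.6
```

>>> {"name": "jog_arm", "arguments": {
  "motion": [
    {"dx":-0.0004,"dy":0,"dz":0.0009,"wx":0,"wy":0,"wz":0,"claw":0.025},
    {"dx":0,"dy":0,"dz":0,"wx":0,"wy":0,"wz":0,"claw":0.025},
    {"dx":0,"dy":0,"dz":0,"wx":0,"wy":0,"wz":0,"claw":0.025}
  ]
}}

```text
clock: 44.97
tool_pos: [0.6233, -0.0525, 0.0213]
eef_rot: [3.012, -0.259, 0.694]
contact_force: [-0.6, 1.2, 4.1]
finger_gap: 0.0296
grasp_force: 60.2
```

It touches the well floor at the predicted height. I'll release and retreat.

>>> {"name": "jog_arm", "arguments": {
  "motion": [
    {"dx":0,"dy":0,"dz":0,"wx":0,"wy":0,"wz":0,"claw":0.036},
    {"dx":0,"dy":0,"dz":0,"wx":0,"wy":0,"wz":0,"claw":0.056},
    {"dx":0,"dy":0,"dz":0,"wx":0,"wy":0,"wz":0,"claw":0.056},
    {"dx":0,"dy":0,"dz":0,"wx":0,"wy":0,"wz":0,"claw":0.056},
    {"dx":0,"dy":0,"dz":0,"wx":0,"wy":0,"wz":0,"claw":0.056},
    {"dx":0.0065,"dy":0,"dz":-0.0135,"wx":0,"wy":0,"wz":0,"claw":0.056},
    {"dx":0.0065,"dy":0,"dz":-0.0135,"wx":0,"wy":0,"wz":0,"claw":0.056},
    {"dx":0.013,"dy":0,"dz":-0.027,"wx":0,"wy":0,"wz":0,"claw":0.056},
    {"dx":0.013,"dy":0,"dz":-0.027,"wx":0,"wy":0,"wz":0,"claw":0.056},
    {"dx":0.013,"dy":0,"dz":-0.027,"wx":0,"wy":0,"wz":0,"claw":0.056},
    {"dx":0.013,"dy":0,"dz":-0.027,"wx":0,"wy":0,"wz":0,"claw":0.056},
    {"dx":0,"dy":0,"dz":0,"wx":0,"wy":0,"wz":0,"claw":0.056}
  ]
}}

```text
clock: 45.97
tool_pos: [0.6273, -0.0531, 0.1789]
eef_rot: [3.006, -0.258, 0.714]
contact_force: [1.1, -0.7, 0.9]
finger_gap: 0.0556
grasp_force: 0.0
```

Run:
```python
from h import *
p,R=now();go(p,R,A_TRAY+[0,0,.155],AT_ORI)
cv2.imwrite("pics/c11.png",crop(eyes.capture("scene"),230,150,470,420,2))
```

```text
t 45.97 p [ 0.6273 -0.0531  0.1789] q [-0.2   0.14  1.86  0.02  0.68  1.53] gap 0.0556 F [ 1.1 -0.7  0.9] z [ 0.443 -0.078 -0.893] yang -99.8
turn [-6.62 -0.87 13.59] rows 2 | shift mm [-33.1 259.9 -11.8] rows 7
```

View pics/c11.png

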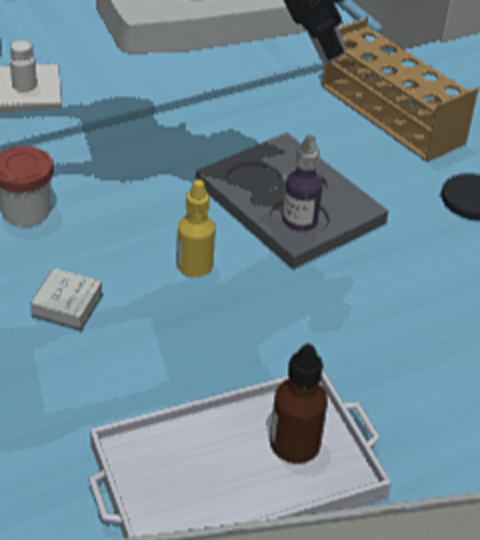

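Purple stands upright in its well, with its tip at about (309,138) in the crop, the same pixel as at the start. Next is amber.

>>> {"name": "jog_arm", "arguments": {
  "motion": [
    {"dx":0,"dy":0,"dz":0,"wx":-2.2,"wy":-0.3,"wz":4.5,"claw":0.056},
    {"dx":0,"dy":0,"dz":0,"wx":-2.2,"wy":-0.3,"wz":4.5,"claw":0.056},
    {"dx":0,"dy":0,"dz":0,"wx":-2.2,"wy":-0.3,"wz":4.5,"claw":0.056},
    {"dx":-0.004,"dy":0.0289,"dz":-0.0013,"wx":0,"wy":0,"wz":0,"claw":0.056},
    {"dx":-0.004,"dy":0.0289,"dz":-0.0013,"wx":0,"wy":0,"wz":0,"claw":0.056},
    {"dx":-0.0037,"dy":0.0289,"dz":-0.0013,"wx":0,"wy":0,"wz":0,"claw":0.056},
    {"dx":-0.0037,"dy":0.0289,"dz":-0.0013,"wx":0,"wy":0,"wz":0,"claw":0.056},
    {"dx":-0.0037,"dy":0.0289,"dz":-0.0013,"wx":0,"wy":0,"wz":0,"claw":0.056},
    {"dx":-0.0037,"dy":0.0289,"dz":-0.0013,"wx":0,"wy":0,"wz":0,"claw":0.056},
    {"dx":-0.0037,"dy":0.0289,"dz":-0.0013,"wx":0,"wy":0,"wz":0,"claw":0.056},
    {"dx":-0.0037,"dy":0.0289,"dz":-0.0013,"wx":0,"wy":0,"wz":0,"claw":0.056},
    {"dx":-0.0037,"dy":0.0289,"dz":-0.0013,"wx":0,"wy":0,"wz":0,"claw":0.056}
  ]
}}

```text
clock: 47.02
tool_pos: [0.4788, -0.2734, 0.166]
eef_rot: [2.908, -0.64, 0.64]
contact_force: [-0.2, 0.3, 0.2]
finger_gap: 0.056
grasp_force: 0.0
```

>>> {"name": "jog_arm", "arguments": {
  "motion": [
    {"dx":0,"dy":0,"dz":0,"wx":0,"wy":0,"wz":0,"claw":0.056},
    {"dx":0,"dy":0,"dz":0,"wx":0,"wy":0,"wz":0,"claw":0.056}
  ]
}}

```text
clock: 47.18
tool_pos: [0.479, -0.274, 0.1662]
eef_rot: [2.906, -0.646, 0.64]
contact_force: [0.7, 0.2, 0.6]
finger_gap: 0.0557
grasp_force: 0.0
```

Run:
```python
from h import *
p,R=now();go(p,R,A_TRAY+[0,0,.015],AT_ORI)
```

```text
t 47.18 p [ 0.479  -0.274   0.1662] q [-0.73  0.05  1.99  0.19  0.7   1.16] gap 0.0557 F [0.7 0.2 0.6] z [ 0.38  -0.181 -0.907] yang -115.1
turn [ 0.2   1.01 -0.06] rows 1 | shift mm [-51.5  -2.9 120.7] rows 4
```

>>> {"name": "jog_arm", "arguments": {
  "motion": [
    {"dx":-0.001,"dy":-0.001,"dz":0.011,"wx":0,"wy":1,"wz":0,"claw":0.056},
    {"dx":-0.003,"dy":-0.001,"dz":0.011,"wx":0,"wy":0,"wz":0,"claw":0.056},
    {"dx":-0.0053,"dy":-0.001,"dz":0.011,"wx":0,"wy":0,"wz":0,"claw":0.056},
    {"dx":-0.0053,"dy":0,"dz":0.011,"wx":0,"wy":0,"wz":0,"claw":0.056},
    {"dx":-0.0053,"dy":0,"dz":0.011,"wx":0,"wy":0,"wz":0,"claw":0.056},
    {"dx":-0.0053,"dy":0,"dz":0.011,"wx":0,"wy":0,"wz":0,"claw":0.056},
    {"dx":-0.0053,"dy":0,"dz":0.011,"wx":0,"wy":0,"wz":0,"claw":0.056},
    {"dx":-0.0053,"dy":0,"dz":0.011,"wx":0,"wy":0,"wz":0,"claw":0.056},
    {"dx":-0.0053,"dy":0,"dz":0.011,"wx":0,"wy":0,"wz":0,"claw":0.056},
    {"dx":-0.0053,"dy":0,"dz":0.011,"wx":0,"wy":0,"wz":0,"claw":0.056},
    {"dx":-0.005,"dy":0,"dz":0.0105,"wx":0,"wy":0,"wz":0,"claw":0.056},
    {"dx":0,"dy":0,"dz":0,"wx":0,"wy":0,"wz":0,"claw":0.056}
  ]
}}

```text
clock: 48.18
tool_pos: [0.4862, -0.2703, 0.0335]
eef_rot: [2.904, -0.637, 0.66]
contact_force: [0.1, 0.7, 0.3]
finger_gap: 0.0559
grasp_force: 0.0
```

Run:
```python
from h import *
p,R=now();go(p,R,A_TRAY,AT_ORI)
```

```text
t 48.18 p [ 0.4862 -0.2703  0.0335] q [-0.72  0.25  2.19  0.42  0.3   0.9 ] gap 0.0559 F [0.1 0.7 0.3] z [ 0.392 -0.182 -0.902] yang -114.8
turn [-0.02  0.23  0.21] rows 1 | shift mm [-4.8  3.5 12.6] rows 1
```

>>> {"name": "jog_arm", "arguments": {
  "motion": [
    {"dx":-0.0014,"dy":0.001,"dz":0.0031,"wx":0,"wy":0,"wz":0,"claw":0.056},
    {"dx":-0.0014,"dy":0.001,"dz":0.0031,"wx":0,"wy":0,"wz":0,"claw":0.056},
    {"dx":-0.0014,"dy":0.001,"dz":0.0031,"wx":0,"wy":0,"wz":0,"claw":0.056},
    {"dx":-0.0014,"dy":0.0005,"dz":0.0031,"wx":0,"wy":0,"wz":0,"claw":0.056},
    {"dx":0,"dy":0,"dz":0,"wx":0,"wy":0,"wz":0,"claw":0.056},
    {"dx":0,"dy":0,"dz":0,"wx":0,"wy":0,"wz":0,"claw":0.03},
    {"dx":0,"dy":0,"dz":0,"wx":0,"wy":0,"wz":0,"claw":0.03},
    {"dx":0,"dy":0,"dz":0,"wx":0,"wy":0,"wz":0,"claw":0.03},
    {"dx":0,"dy":0,"dz":0,"wx":0,"wy":0,"wz":0,"claw":0.03},
    {"dx":0,"dy":0,"dz":0,"wx":0,"wy":0,"wz":0,"claw":0.03},
    {"dx":0,"dy":0,"dz":0,"wx":0,"wy":0,"wz":0,"claw":0.03}
  ]
}}

```text
clock: 49.1
tool_pos: [0.4866, -0.2773, 0.0237]
eef_rot: [2.896, -0.637, 0.669]
contact_force: [0.1, 0.7, 2.6]
finger_gap: 0.0349
grasp_force: 59.3
```

>>> {"name": "jog_arm", "arguments": {
  "motion": [
    {"dx":0.002,"dy":0,"dz":-0.0045,"wx":0,"wy":0,"wz":0,"claw":0.03},
    {"dx":0.0044,"dy":0,"dz":-0.009,"wx":0,"wy":0,"wz":0,"claw":0.03},
    {"dx":0.0088,"dy":0,"dz":-0.018,"wx":0,"wy":0,"wz":0,"claw":0.03},
    {"dx":0.012,"dy":0,"dz":-0.0248,"wx":0,"wy":0,"wz":0,"claw":0.03},
    {"dx":0.012,"dy":0,"dz":-0.0248,"wx":0,"wy":0,"wz":0,"claw":0.03},
    {"dx":0.012,"dy":0,"dz":-0.0248,"wx":0,"wy":0,"wz":0,"claw":0.03},
    {"dx":0.012,"dy":0,"dz":-0.0248,"wx":0,"wy":0,"wz":0,"claw":0.03},
    {"dx":0,"dy":0,"dz":0,"wx":0,"wy":0,"wz":0,"claw":0.03}
  ]
}}

```text
clock: 49.77
tool_pos: [0.4892, -0.2791, 0.1752]
eef_rot: [2.888, -0.635, 0.682]
contact_force: [0.1, -0.4, 0.0]
finger_gap: 0.0347
grasp_force: 59.5
```

Run:
```python
from h import *
p,R=now();R2=orf(75,25.7);t=np.array([.602,.0165,.010])-R2.apply(OFF);print(t);go(p,R,t+[0,0,.15],R2);go(p,R,t+[0,0,.15])
```

```text
t 49.77 p [ 0.4892 -0.2791  0.1752] q [-0.73  0.05  1.98  0.2   0.68  1.15] gap 0.0347 F [ 0.1 -0.4  0. ] z [ 0.404 -0.195 -0.893] yang -114.9
[0.61103385 0.01413578 0.0201    ]
turn [ 4.76 -0.94 -8.69] rows 2 | shift mm [  35.5 -314.8   22.7] rows 8
turn [0. 0. 0.] rows 0 | shift mm [ -12.8 -317.3   -3.4] rows 8
```

>>> {"name": "jog_arm", "arguments": {
  "motion": [
    {"dx":-0.0006,"dy":-0.0159,"dz":-0.0002,"wx":0,"wy":0,"wz":0,"claw":0.03},
    {"dx":-0.0013,"dy":-0.0317,"dz":-0.0003,"wx":0,"wy":0,"wz":0,"claw":0.03},
    {"dx":-0.0013,"dy":-0.0317,"dz":-0.0003,"wx":0,"wy":0,"wz":0,"claw":0.03},
    {"dx":-0.0013,"dy":-0.0317,"dz":-0.0003,"wx":0,"wy":0,"wz":0,"claw":0.03},
    {"dx":-0.0013,"dy":-0.0317,"dz":-0.0003,"wx":0,"wy":0,"wz":0,"claw":0.03},
    {"dx":-0.0013,"dy":-0.0317,"dz":-0.0003,"wx":0,"wy":0,"wz":0,"claw":0.03},
    {"dx":-0.0013,"dy":-0.0317,"dz":-0.0003,"wx":0,"wy":0,"wz":0,"claw":0.03},
    {"dx":-0.0013,"dy":-0.0317,"dz":-0.0003,"wx":0,"wy":0,"wz":0,"claw":0.03},
    {"dx":-0.0013,"dy":-0.0317,"dz":-0.0003,"wx":0,"wy":0,"wz":0,"claw":0.03},
    {"dx":-0.0013,"dy":-0.0317,"dz":-0.0003,"wx":0,"wy":0,"wz":0,"claw":0.03},
    {"dx":-0.0006,"dy":-0.0159,"dz":-0.0002,"wx":0,"wy":0,"wz":0,"claw":0.03},
    {"dx":0,"dy":0,"dz":0,"wx":0,"wy":0,"wz":0,"claw":0.03}
  ]
}}

```text
clock: 50.77
tool_pos: [0.6088, 0.0202, 0.1631]
eef_rot: [2.901, -0.632, 0.667]
contact_force: [-0.4, 0.6, -0.4]
finger_gap: 0.0347
grasp_force: 59.6
```

>>> {"name": "jog_arm", "arguments": {
  "motion": [
    {"dx":0,"dy":0,"dz":0,"wx":2.2,"wy":-0.2,"wz":-4.5,"claw":0.03},
    {"dx":0,"dy":0,"dz":0,"wx":2.2,"wy":-0.2,"wz":-4.5,"claw":0.03},
    {"dx":0,"dy":0,"dz":0,"wx":0,"wy":0,"wz":0,"claw":0.03},
    {"dx":0,"dy":0,"dz":0,"wx":0,"wy":0,"wz":0,"claw":0.03}
  ]
}}

```text
clock: 51.1
tool_pos: [0.6067, 0.0154, 0.1635]
eef_rot: [2.98, -0.395, 0.673]
contact_force: [-0.3, -0.1, -0.8]
finger_gap: 0.0351
grasp_force: 59.6
```

```bash
cat >> h.py <<'E'
A_OFF2=AT_ORI.inv().apply(SF-np.array([.4863,-.2757,.0237]));A0=np.array([.602,.0165,.010])
E
python3 - <<'E'
from h import *
p,R=now();R2=orf(75,25.7);t=A0-R2.apply(A_OFF2);print(t);go(p,R,t+[0,0,.03],R2)
E
```

```text
t 51.1 p [0.6067 0.0154 0.1635] q [-0.02  0.15  1.88 -0.17  0.68  1.92] gap 0.0351 F [-0.3 -0.1 -0.8] z [ 0.415 -0.115 -0.903] yang -105.1
[0.61266117 0.01109273 0.02366663]
turn [ 0.22  0.22 -0.04] rows 1 | shift mm [-41.4   2.6 102. ] rows 3
```

>>> {"name": "jog_arm", "arguments": {
  "motion": [
    {"dx":-0.0025,"dy":0.0009,"dz":0.0102,"wx":0,"wy":0,"wz":0,"claw":0.03},
    {"dx":-0.003,"dy":0.0009,"dz":0.0102,"wx":0,"wy":0,"wz":0,"claw":0.03},
    {"dx":-0.004,"dy":0.0008,"dz":0.0102,"wx":0,"wy":0,"wz":0,"claw":0.03},
    {"dx":-0.0044,"dy":0,"dz":0.0102,"wx":0,"wy":0,"wz":0,"claw":0.03},
    {"dx":-0.0045,"dy":0,"dz":0.0102,"wx":0,"wy":0,"wz":0,"claw":0.03},
    {"dx":-0.0045,"dy":0,"dz":0.0102,"wx":0,"wy":0,"wz":0,"claw":0.03},
    {"dx":-0.0045,"dy":0,"dz":0.0102,"wx":0,"wy":0,"wz":0,"claw":0.03},
    {"dx":-0.0045,"dy":0,"dz":0.0102,"wx":0,"wy":0,"wz":0,"claw":0.03},
    {"dx":-0.0045,"dy":0,"dz":0.0102,"wx":0,"wy":0,"wz":0,"claw":0.03},
    {"dx":-0.0045,"dy":0,"dz":0.0102,"wx":0,"wy":0,"wz":0,"claw":0.03},
    {"dx":0,"dy":0,"dz":0,"wx":0,"wy":0,"wz":0,"claw":0.03},
    {"dx":0,"dy":0,"dz":0,"wx":0,"wy":0,"wz":0,"claw":0.03}
  ]
}}

```text
clock: 52.1
tool_pos: [0.6133, 0.0119, 0.0538]
eef_rot: [2.981, -0.39, 0.673]
contact_force: [1.0, -0.5, 0.3]
finger_gap: 0.0347
grasp_force: 59.6
```

Run:
```python
from h import *
p,R=now();R2=orf(75,25.7);t=A0-R2.apply(A_OFF2);go(p,R,t,R2)
cv2.imwrite("pics/c12.png",crop(eyes.capture("scene"),310,130,440,280,4))
```

```text
t 52.1 p [0.6133 0.0119 0.0538] q [-0.03  0.29  2.03 -0.27  0.4   2.02] gap 0.0347 F [ 1.  -0.5  0.3] z [ 0.415 -0.114 -0.903] yang -104.9
turn [0.15 0.23 0.15] rows 1 | shift mm [-13.4   1.   27. ] rows 1
```

View pics/c12.png

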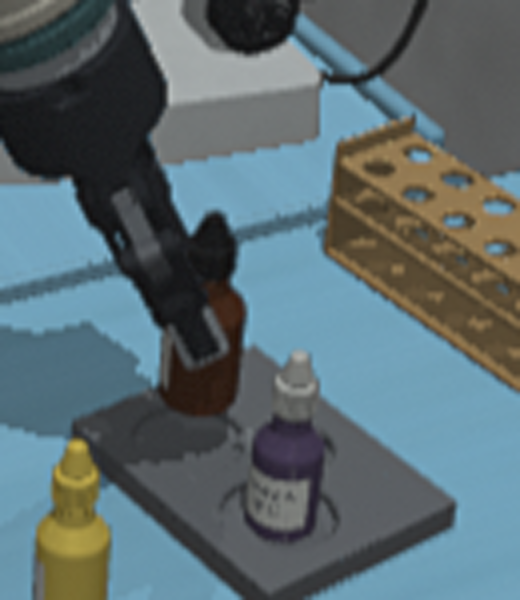

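Amber hangs upright over its own front-left well, about 7 px (3 mm) right of where it was when first lifted. I'll correct 3 mm while lowering.

>>> {"name": "jog_arm", "arguments": {
  "motion": [
    {"dx":-0.003,"dy":0.0003,"dz":0.0045,"wx":0,"wy":0,"wz":0,"claw":0.03},
    {"dx":-0.003,"dy":0.0003,"dz":0.0045,"wx":0,"wy":0,"wz":0,"claw":0.03},
    {"dx":-0.003,"dy":0.0003,"dz":0.0045,"wx":0,"wy":0,"wz":0,"claw":0.03},
    {"dx":-0.0025,"dy":0,"dz":0.0045,"wx":0,"wy":0,"wz":0,"claw":0.03},
    {"dx":-0.0022,"dy":0,"dz":0.0045,"wx":0,"wy":0,"wz":0,"claw":0.03},
    {"dx":0,"dy":0,"dz":0,"wx":0,"wy":0,"wz":0,"claw":0.03},
    {"dx":0,"dy":0,"dz":0,"wx":0,"wy":0,"wz":0,"claw":0.03}
  ]
}}

```text
clock: 52.73
tool_pos: [0.6108, 0.0119, 0.0278]
eef_rot: [2.981, -0.388, 0.674]
contact_force: [-1.4, 0.4, 0.1]
finger_gap: 0.0349
grasp_force: 59.6
```

>>> {"name": "jog_arm", "arguments": {
  "motion": [
    {"dx":-0.0009,"dy":0,"dz":0.0018,"wx":0,"wy":0,"wz":0,"claw":0.03},
    {"dx":0,"dy":0,"dz":0,"wx":0,"wy":0,"wz":0,"claw":0.03},
    {"dx":0,"dy":0,"dz":0,"wx":0,"wy":0,"wz":0,"claw":0.03}
  ]
}}

```text
clock: 52.98
tool_pos: [0.6112, 0.0119, 0.0266]
eef_rot: [2.981, -0.388, 0.676]
contact_force: [0.6, 0.4, -1.4]
finger_gap: 0.0348
grasp_force: 59.6
```

>>> {"name": "jog_arm", "arguments": {
  "motion": [
    {"dx":-0.0004,"dy":0,"dz":0.0009,"wx":0,"wy":0,"wz":0,"claw":0.03},
    {"dx":0,"dy":0,"dz":0,"wx":0,"wy":0,"wz":0,"claw":0.03},
    {"dx":0,"dy":0,"dz":0,"wx":0,"wy":0,"wz":0,"claw":0.03}
  ]
}}

```text
clock: 53.23
tool_pos: [0.6112, 0.0119, 0.0255]
eef_rot: [2.981, -0.388, 0.676]
contact_force: [-0.3, 0.5, -0.1]
finger_gap: 0.0348
grasp_force: 59.6
```

>>> {"name": "jog_arm", "arguments": {
  "motion": [
    {"dx":-0.0004,"dy":0,"dz":0.0009,"wx":0,"wy":0,"wz":0,"claw":0.03},
    {"dx":0,"dy":0,"dz":0,"wx":0,"wy":0,"wz":0,"claw":0.03},
    {"dx":0,"dy":0,"dz":0,"wx":0,"wy":0,"wz":0,"claw":0.03}
  ]
}}

```text
clock: 53.48
tool_pos: [0.611, 0.0118, 0.0244]
eef_rot: [2.981, -0.388, 0.676]
contact_force: [-0.2, -0.1, -0.4]
finger_gap: 0.0351
grasp_force: 59.6
```

>>> {"name": "jog_arm", "arguments": {
  "motion": [
    {"dx":-0.0004,"dy":0,"dz":0.0009,"wx":0,"wy":0,"wz":0,"claw":0.03},
    {"dx":0,"dy":0,"dz":0,"wx":0,"wy":0,"wz":0,"claw":0.03},
    {"dx":0,"dy":0,"dz":0,"wx":0,"wy":0,"wz":0,"claw":0.03}
  ]
}}

```text
clock: 53.73
tool_pos: [0.6114, 0.0118, 0.0237]
eef_rot: [2.981, -0.387, 0.677]
contact_force: [0.1, -0.7, 1.4]
finger_gap: 0.0345
grasp_force: 59.7
```

Amber touches the floor of its well. I'll release with a limited opening and retreat.

>>> {"name": "jog_arm", "arguments": {
  "motion": [
    {"dx":0,"dy":0,"dz":0,"wx":0,"wy":0,"wz":0,"claw":0.04},
    {"dx":0,"dy":0,"dz":0,"wx":0,"wy":0,"wz":0,"claw":0.052},
    {"dx":0,"dy":0,"dz":0,"wx":0,"wy":0,"wz":0,"claw":0.052},
    {"dx":0,"dy":0,"dz":0,"wx":0,"wy":0,"wz":0,"claw":0.052},
    {"dx":0,"dy":0,"dz":0,"wx":0,"wy":0,"wz":0,"claw":0.052},
    {"dx":0.0065,"dy":0,"dz":-0.0135,"wx":0,"wy":0,"wz":0,"claw":0.052},
    {"dx":0.0065,"dy":0,"dz":-0.0135,"wx":0,"wy":0,"wz":0,"claw":0.052},
    {"dx":0.013,"dy":0,"dz":-0.027,"wx":0,"wy":0,"wz":0,"claw":0.052},
    {"dx":0.013,"dy":0,"dz":-0.027,"wx":0,"wy":0,"wz":0,"claw":0.052},
    {"dx":0.013,"dy":0,"dz":-0.027,"wx":0,"wy":0,"wz":0,"claw":0.052},
    {"dx":0.013,"dy":0,"dz":-0.027,"wx":0,"wy":0,"wz":0,"claw":0.052},
    {"dx":0,"dy":0,"dz":0,"wx":0,"wy":0,"wz":0,"claw":0.052}
  ]
}}

```text
clock: 54.73
tool_pos: [0.6166, 0.0122, 0.1817]
eef_rot: [2.978, -0.387, 0.698]
contact_force: [1.5, -0.4, 0.6]
finger_gap: 0.0521
grasp_force: 0.0
```

Run:
```python
from h import *
p,R=now();a=crop(cv2.imread("pics/scene0.png"),320,190,430,290,3.6);b=crop(eyes.capture("scene"),320,190,430,290,3.6)
cv2.imwrite("pics/c13.png",np.hstack([a,b]))
```

```text
t 54.73 p [0.6166 0.0122 0.1817] q [-0.03  0.14  1.85 -0.16  0.71  1.9 ] gap 0.0521 F [ 1.5 -0.4  0.6] z [ 0.43  -0.114 -0.896] yang -104.8
```

View pics/c13.png

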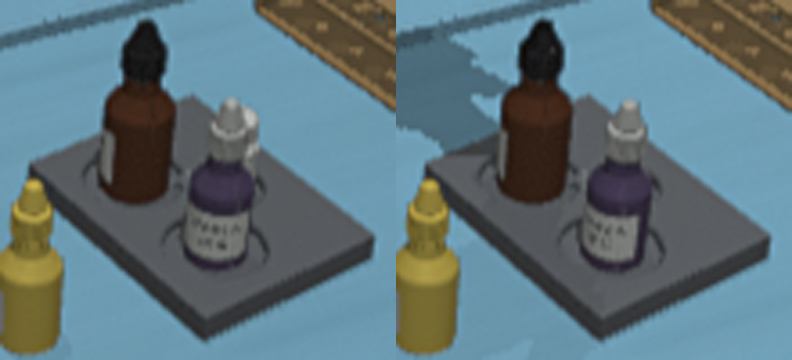

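Both bottles stand upright in their own wells within a pixel or two of where they started: amber's tip is at (147,25) before and (543,25)-396 now, purple's at (231,102) and (628,103)-396. The gripper is clear, so I'm handing in.

```bash
python3 -c "
from rig import manip; print(manip.job_done())"
```

```text
the job is handed in; nothing more can be done
None
```

I moved both bottles to the tray, stood the jar in the middle of the tile, put each bottle back in its own well, and handed the job in after about 55 s of the 138 s. In the last pictures everything was upright and let go, and the cup and carton had not moved, but the hand-in returned no verdict.

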